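# Set the bench comparator on its setting block with the fine knob

### The arm

A 6-joint arm with a two-finger parallel gripper is mounted at the origin on a cart in front of the work surface, level with it; the furniture and walls round the work are solid. World frame = base frame: x ahead of the robot, y to its left, z up, the work surface at z = 0. Lengths are in mm, angles in rad, forces in N, time in s.
With the tool pointing down it reaches from about 275 to 1000 mm from the base axis. Payload 8.4 kg.
Tool frame: the origin (TCP) lies midway between the tips of the shut fingers; the grasp point (between the pads) lies 19 mm behind it; z points along the fingers, x is the direction in which the jaws open and shut, and the axes are right-handed (so a half turn about z gives the same grasp; the last joint's range is limited). The gripper opens to 85 mm and grips with 20 to 120 N. Pads are 22 mm wide; open, the fingers measure 114 mm over their backs; the gripper's body (76 mm by 85 mm) begins 54 mm behind the grasp point. The pads swing forward as they close: fully open they stand 13 mm farther back than shut.
Start: joints at [1.12, 0.353, 1.633, -0, 1.155, -0.002], TCP at [271.177, 563.108, 231.281] pointing down, gripper open.
Joint ranges: [-2.63, 2.63], [-0.92, 2.1], [0.06, 2.66], [-1.3, 4.44], [0, 2.69], [-3.02, 3.02]. Speed limits (rad/s): [2.22, 2.22, 2.79, 3.14, 3.14, 3.14].

### API

Orientations are given as [roll, pitch, yaw] about the fixed x, y, z axes, in that order (R = Rz(yaw) Ry(pitch) Rx(roll)).
In Python, from rig import sense, grab_frame, camera_model, job gives the robot as it stands.
- The arm moves only by the tool arm_command, never from a script. Its argument "plan" is a list of rows, each an object with "translation": the shift along the tool's x, y, z in cm, a list of three; "twist": the turn about the tool's z in rad; "gripper": the opening, from 0 (shut) to 1 (fully open). A call has exactly 5 rows; each row is the pose to reach, as a shift and turn from the pose measured when the call began, along the tool's axes at that moment; what a row does not reach only later rows make up. A row lasts 1/12 s, in which the tool goes at most 41.7 mm and 7.16 degrees, less where a joint would pass 70% of its speed; a pose out of reach is approached as far as the arm can. A call with a gripper value outside its range is refused whole. The fingers move at their own pace and stop on an object; "squeeze" is the grip in N (left out, the last holds). Time passes only in rows, so rows that repeat a pose let the fingers close, or fill a call up. It gives the time, the measured TCP pose, the force and the opening at its end, in the units of the state.
- sense(): the state, without advancing time (a new reading comes with each control period).
- grab_frame(name): name is "scene" or "top"; returns the picture (400x640x3 uint8, blue, green, red); there is no depth.
- camera_model(name): a dict with "fx", "fy", "cx", "cy" (pixels), "pose" (4x4, takes a point from camera to world coordinates). Camera axes: x right, y down, z forward; pixel columns grow to the right and rows downward; lengths in mm; the calibration is good to about 2 mm. A picture is of the moment at which its call begins. camera_model takes no time and is no camera call.
- job.sign_off(): hands the job in, once; it reports no verdict.
The state is a dict: "clock": time; "qpos": joint angles; "qvel": joint speeds; "joint_efforts": joint torques, N m; "eef_pos": TCP position; "tcp_rot": TCP orientation; "contact_force": force on the tool from outside, world axes, zero at the start; "wrist_torque": the same for the moment, N m; "opening": opening from 0.0 (shut) to 1.0 (fully open).
Only numpy, scipy, OpenCV 4.12 (cv2) and the standard library are available. Lean on these libraries where they do the work, as an engineer would, in place of code of your own. Each camera call takes 0.05 s, during which the arm holds its last target.

### The job

Lay the steel setting block lengthwise on the comparator's rest, close up against the anvil, and let go of it. Then turn the fine knob (the slim inner one) clockwise until the sprung nose holds the block against the anvil with a measuring force of about 12 N, without forcing it. Do not press on or turn the broad coarse knob round its foot, which is set for the batch, and leave the other things on the bench where they are.

Things in the scene. Friction and masses are not known exactly. Their poses are not given: they have to be found in the camera images.
- setting_block: the loose setting block: plain ground steel, 25 x 40 x 18 mm (its own x, y, z), with a small dimple in the top. Origin at the centre of its underside, z up, y along its 40 mm length. Starts lying flat on the bench to the right of the comparator; 0.16 kg, give or take a fifth.
- block_centre (a point): centre of the setting block, half-way up (9 mm above its underside); grasp across the 25 mm width.
- rest_centre (a point): point on top of the rest, right under the middle of a block that stands against the anvil (block_centre then lies 9 mm above it). The rest is a bare steel bar, 20 mm wide, 44 mm long, its top 36 mm above the bench and 16 mm above the base, open from above and on both sides. x points across the comparator, y along it from anvil to head, z up. The block goes with its length along y.
- comparator: the bench comparator, fixed to the bench: a grey cast base 232 x 90 mm with an anvil post at its right end, a steel rest in the middle and a white head at its left with two coaxial knobs on top. A steel spindle with a sprung nose (11 mm tip) points from the head to the anvil, 9 mm above the rest; it starts 3 to 12 mm short of a seated block. Origin under its centre, axes as rest_centre.
- anvil: fixed anvil at the right end of the rest: a 36 mm wide grey post, its top 12 mm above the axis of the nose, with a flat 20 mm steel face turned to the head. Origin at the centre of that face, 9 mm above the rest; same axes as rest_centre. The face lies 20 mm from rest_centre along -y.
- fine_grip (a point): grip point on the axis of the fine knob: the slim upright fluted aluminium knob on top of the head, 24 mm across, 32.5 mm tall. The point lies 10 mm below its top and 23.5 mm above the top of the coarse knob; fingertips reaching more than 23 mm below it press on the coarse knob. The knob may be let go and gripped again.
- fine_knob (a joint): angle (rad) of the fine knob, growing clockwise seen from above; starts near 0, range -0.6 to 2.6. Each rad moves the nose 8 mm towards the anvil; it meets a seated block after 0.4 to 1.5 rad. The nose then presses with 3 N at first touch and 3 N more for each mm (up to 6) it is pushed in; each N adds 0.008 N m to the knob's own drag of 0.16 N m. It stays where it is left.
- coarse_knob: the broad black ribbed coarse knob round the foot of the fine knob, on the same upright axis: 56 mm across, 15.5 mm tall. Origin at the centre of its underside, z up. It moves the whole head along the base and is set for the batch; a nose force over about 26 N also drives it back.
- coarse_mark (a point): the short white index line on top of the coarse knob, 22.5 mm from its axis.
- cup_lens: bystander: dark open parts cup, 56 mm across, 27 mm tall, in front of the comparator's right end; origin under its centre.
- driver_green: bystander: green-handled screwdriver, 152 mm long, near the right edge of the bench; origin under its middle.
- module_11: bystander: camera module with a flat grey face, 24 x 56 x 53 mm, standing behind the comparator; origin under its centre.
- kapton_roll: bystander: amber tape roll lying flat, 60 mm across, 18 mm tall, behind the comparator; origin under its centre.
- marker: bystander: white pen with a black cap, 138 mm long, behind the comparator; origin under its middle.
- driver_red: bystander: red-handled screwdriver, 172 mm long, behind the comparator on the left; origin under its middle.
There are look-alikes about, which are no part of the job. There is more than one size of the setting_block; the job needs the larger.

How it is judged:
By the outcome, as a careful person would: the job done as asked, in the order asked, and still so for the second after the job is handed in, with the robot touching nothing.
It also fails if it takes over 64 s, if anything falls off the work surface, if the arm or the gripper's body presses on something with over 40 N, if the wrist force passes 120 N, or if a joint passes its speed limit or range.

## Working session

There is one attempt and no reset: what is moved stays moved. The work goes in short steps, Python scripts to look and compute and a tool call to move; the robot and the scene stay as the last step left them, time stands still between calls to the robot, and variables do not carry over. Pictures are saved under pics/ and viewed, and the job is handed in when it is done.

Besides the shell and the picture viewer there is one more tool, called after "Emit:" as a command line: name --argument value ..., lists and objects as JSON in quotes. arm_command: Moves the arm, as the interface text tells. Its arguments: {"type":"object","properties":{"plan":{"type":"array","items":{"type":"object","properties":{"translation":{"type":"array","items":{"type":"number"}},"twist":{"type":"number"},"gripper":{"type":"number"}}}},"squeeze":{"type":"number"}},"required":["plan"]}

```bash
mkdir -p pics; ls
python3 - <<'E'
from rig import sense, grab_frame, camera_model
import cv2
s=sense();print({k:(v if not hasattr(v,'__len__') else [round(float(x),3) for x in v]) for k,v in s.items()})
for n in("scene","top"):
    cv2.imwrite(f"pics/{n}0.png",grab_frame(n)); m=camera_model(n);print(n,m)
E
```

```text
pics
{'clock': 0.0, 'qpos': [1.12, 0.354, 1.634, -0.0, 1.155, -0.002], 'qvel': [-0.001, -0.001, 0.0, 0.001, 0.0, -0.001], 'joint_efforts': [0.006, -60.525, -34.207, 0.0, 0.009, 0.0], 'eef_pos': [270.952, 562.639, 230.522], 'tcp_rot': [-3.142, 0.002, 1.122], 'contact_force': [-0.003, -0.152, 0.714], 'wrist_torque': [0.016, 0.006, 0.007], 'opening': 0.9970599662157765}
scene {'fx': 392.39967696136415, 'fy': 392.39967696136415, 'cx': 324.24327294711327, 'cy': 200.01376562698945, 'pose': array([[ 9.00964344e-01, -2.40923743e-01,  3.60858699e-01,
         2.01117812e+02],
       [-4.33889199e-01, -5.03806913e-01,  7.46939594e-01,
        -6.56568288e+02],
       [ 1.84762485e-03, -8.29538633e-01, -5.58446275e-01,
         5.77936673e+02],
       [ 0.00000000e+00,  0.00000000e+00,  0.00000000e+00,
         1.00000000e+00]])}
top {'fx': 368.9182020953959, 'fy': 368.9182020953959, 'cx': 322.62728503099777, 'cy': 195.33512168142278, 'pose': array([[ 2.75178101e-02, -9.97563082e-01,  6.41144820e-02,
         4.60268172e+02],
       [-9.99401619e-01, -2.61104833e-02,  2.26858229e-02,
        -4.86506615e+01],
       [-2.09564793e-02, -6.47003813e-02, -9.97684663e-01,
         9.21219349e+02],
       [ 0.00000000e+00,  0.00000000e+00,  0.00000000e+00,
         1.00000000e+00]])}
```

View pics/scene0.png

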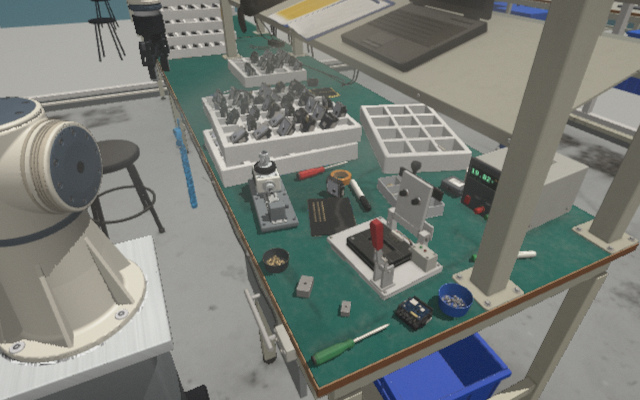

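View pics/top0.png

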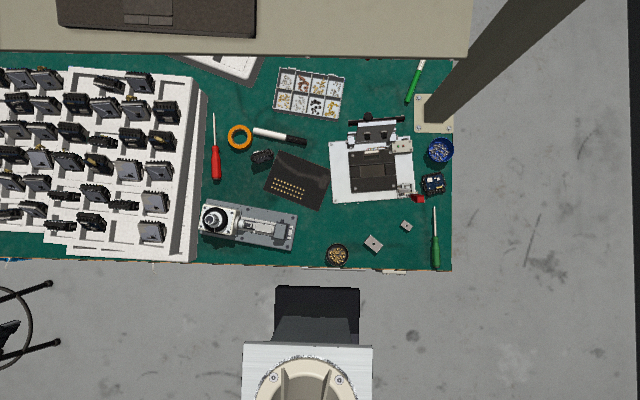

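Scene: the comparator is at about (270,195), with the head at (264,165) and the anvil at its near end. Top: the comparator runs from (200,222) to (297,230).

Block candidates:
- Top (373,243), scene (304,286): the larger one, which fits the 25x40 description.
- Top (406,226), scene (345,308): the smaller look-alike.

I'll confirm with enlarged crops.

Run:
```python
import cv2
t=cv2.imread("pics/top0.png");s=cv2.imread("pics/scene0.png")
cv2.imwrite("pics/c1.png",cv2.resize(t[190:265,190:310],None,fx=6.6,fy=6.6,interpolation=cv2.INTER_CUBIC))
cv2.imwrite("pics/c2.png",cv2.resize(t[210:270,325:425],None,fx=8,fy=8,interpolation=cv2.INTER_CUBIC))
cv2.imwrite("pics/c3.png",cv2.resize(s[140:240,230:320],None,fx=6,fy=6,interpolation=cv2.INTER_CUBIC))
```

```text
(no output)
```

View pics/c1.png

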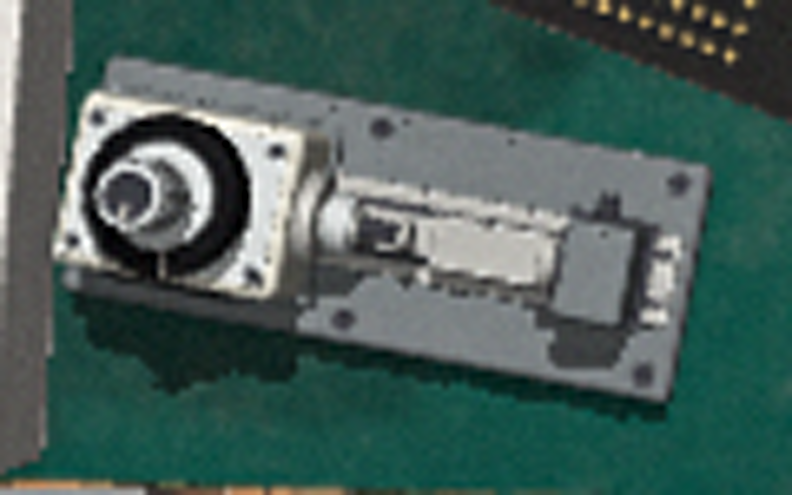

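View pics/c2.png

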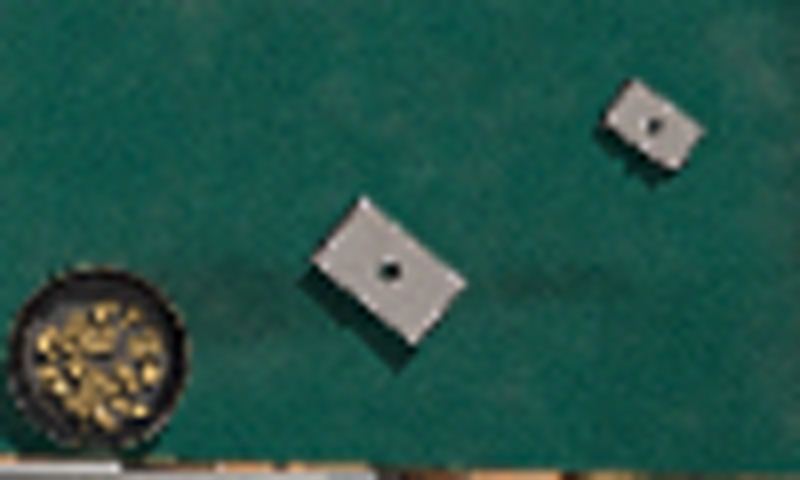

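View pics/c3.png

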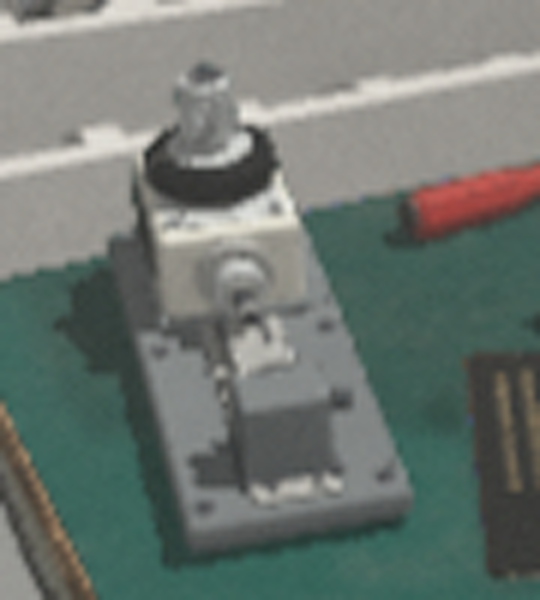

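The crops confirm it. The block at top (373,243) is clearly the larger one, with the dimple visible, and the one at (406,226) is smaller. In c1 the base corners, knobs, rest and anvil are all clear.

```bash
cat > h.py <<'E'
import numpy as np, cv2
from rig import sense, grab_frame, camera_model
def ray(n,u,v):
    m=camera_model(n);P=m['pose'];d=P[:3,:3]@np.array([(u-m['cx'])/m['fx'],(v-m['cy'])/m['fy'],1]);return P[:3,3],d/np.linalg.norm(d)
def onz(n,u,v,z):
    o,d=ray(n,u,v);return o+d*(z-o[2])/d[2]
def tri(a,b):
    (o1,d1),(o2,d2)=a,b
    A=np.stack([d1,-d2],1);t=np.linalg.lstsq(A,o2-o1,rcond=None)[0]
    p,q=o1+d1*t[0],o2+d2*t[1];return (p+q)/2,np.linalg.norm(p-q)
def proj(n,p):
    m=camera_model(n);P=m['pose'];c=P[:3,:3].T@(np.asarray(p,float)-P[:3,3]);return np.array([c[0]/c[2]*m['fx']+m['cx'],c[1]/c[2]*m['fy']+m['cy']])
def block(img,n,z,roi):
    x0,y0,x1,y1=roi;c=img[y0:y1,x0:x1];k=8
    c=cv2.resize(c,None,fx=k,fy=k,interpolation=cv2.INTER_CUBIC)
    m=(c[...,2]>95).astype(np.uint8)
    cs,_=cv2.findContours(m,cv2.RETR_EXTERNAL,cv2.CHAIN_APPROX_NONE);cn=max(cs,key=cv2.contourArea)[:,0,:]
    pts=np.array([onz(n,(u+.5)/k-.5+x0,(v+.5)/k-.5+y0,z)[:2] for u,v in cn],np.float32)
    return cv2.minAreaRect(pts),cv2.boxPoints(cv2.minAreaRect(pts))
E
python3 - <<'E'
from h import *
np.set_printoptions(precision=1,suppress=True)
t=cv2.imread("pics/top0.png");s=cv2.imread("pics/scene0.png")
r,b=block(t,"top",18,(358,228,388,258));print("block",r,b)
px=lambda x,y:((x+.5)/6.6-.5+190,(y+.5)/6.6-.5+190)
ps=lambda x,y:((x+.5)/6-.5+230,(y+.5)/6-.5+140)
C=[onz("top",*px(*p),20)[:2] for p in[(108,58),(710,165),(668,403),(65,290)]]
print("base",C,np.mean(C,0),[np.linalg.norm(C[i]-C[(i+1)%4]) for i in range(4)])
y=(C[0]+C[3]-C[1]-C[2]);print("yaxis ang",np.arctan2(y[1],y[0]), [np.arctan2(*(C[a]-C[b_])[::-1]) for a,b_ in((0,1),(3,2))],[np.arctan2(*(C[a]-C[b_])[::-1])+np.pi/2 for a,b_ in((0,3),(1,2))])
S=[onz("scene",*ps(*p),20)[:2] for p in[(188,540),(412,490)]];print("scene base near corners(BR,TR)",S)
print("fine top",tri(ray("top",*px(130,191)),ray("scene",*ps(207,73))))
print("coarse",tri(ray("top",*px(165,193)),ray("scene",*ps(210,160))))
for p in[(570,217),(556,312),(635,225),(620,325)]:print("anvil top",onz("top",*px(*p),57))
for p in[(236,372),(320,368),(240,405),(330,398)]:print("anvil scene",onz("scene",*ps(*p),57))
E
```

```text
block ((404.62225341796875, -154.01206970214844), (41.10736083984375, 25.59061622619629), 51.760887145996094) [[ 381.9 -162.2]
 [ 402.  -178.1]
 [ 427.4 -145.8]
 [ 407.3 -129.9]]
base [array([503.2, 259.1]), array([469.5,  32.8]), array([381.6,  45.5]), array([416.6, 271. ])] [442.7 152.1] [np.float64(228.77800631861152), np.float64(88.77956632929752), np.float64(228.2138075064634), np.float64(87.39030829981982)]
yaxis ang 1.4197555199032739 [np.float64(1.4228055356971339), np.float64(1.4166979637214656)] [np.float64(1.4340622297882848), np.float64(1.427482866967929)]
scene base near corners(BR,TR) [array([378.3,  43. ]), array([467.5,  35.4])]
fine top (array([453.5, 214.9, 122.9]), np.float64(2.322045123999131))
coarse (array([452.4, 217. ,  80.3]), np.float64(3.374177105935439))
anvil top [449.3  78.6  57. ]
anvil top [415.6  82.4  57. ]
anvil top [447.1  55.4  57. ]
anvil top [411.7  59.5  57. ]
anvil scene [417.   90.6  57. ]
anvil scene [447.8  79.   57. ]
anvil scene [410.9  68.4  57. ]
anvil scene [443.9  57.8  57. ]
```

```bash
cat >> h.py <<'E'
from scipy.spatial.transform import Rotation as Ro
def go(pos,yaw):
    s=sense();R=Ro.from_euler('xyz',s['tcp_rot']).as_matrix()
    t=R.T@(np.array(pos,float)-s['eef_pos'])/10
    cy=s['tcp_rot'][2]; tw=-(yaw-cy); tw=(tw+np.pi)%(2*np.pi)-np.pi
    print("T",np.round(t,2),"twist",round(tw,3),"| clk",round(s['clock'],2),"pos",np.round(s['eef_pos'],1),"rot",np.round(s['tcp_rot'],3),"F",np.round(s['contact_force'],1),"M",np.round(s['wrist_torque'],3),"op",round(s['opening'],3),"q6",round(s['qpos'][5],3))
E
python3 - <<'E'
from h import *
go((404.6,-154,200),-.666)
# tray height
for p in[(203,130),(209,140),(360,150),(345,130)]: print(onz("scene",*p,0),onz("scene",*p,80))
E
```

```text
T [-58.77  43.13   3.14] twist 1.788 | clk 0.1 pos [271.  562.7 230.6] rot [3.142e+00 1.000e-03 1.122e+00] F [ 0.1  0.3 -0.5] M [-0.03   0.031  0.002] op 0.998 q6 -0.002
[377.54203634 708.65201339   0.        ] [353.12078296 519.6734812   80.        ]
[379.135919   615.90705838   0.        ] [354.49403486 439.76660473  80.        ]
[806.02193766 328.84059719   0.        ] [722.2890093  192.43687937  80.        ]
[837.03320364 489.73178226   0.        ] [749.00758822 331.05694822  80.        ]
```

Emit:
arm_command --plan '[{"translation": [-58.8, 43.1, 0.0], "twist": 1.788, "gripper": 0.65}, {"translation": [-58.8, 43.1, 0.0], "twist": 1.788, "gripper": 0.65}, {"translation": [-58.8, 43.1, 1.0], "twist": 1.788, "gripper": 0.65}, {"translation": [-58.8, 43.1, 2.0], "twist": 1.788, "gripper": 0.65}, {"translation": [-58.8, 43.1, 3.0], "twist": 1.788, "gripper": 0.65}]'

```text
clock: 0.52
eef_pos: [308.9, 356.4, 226.9]
tcp_rot: [3.141, 0.0, 0.491]
contact_force: [0.8, -0.2, 0.5]
opening: 0.647
```

```bash
python3 -c "
from h import *
go((404.6,-154,150),-.666)"
```

```text
T [-15.65  49.51   7.74] twist 1.157 | clk 0.52 pos [308.9 356.4 226.9] rot [3.141 0.    0.491] F [ 0.8 -0.2  0.5] M [-0.055 -0.04   0.012] op 0.647 q6 0.363
```

Emit:
arm_command --plan '[{"translation": [-15.6, 49.5, 1.0], "twist": 1.157}, {"translation": [-15.6, 49.5, 1.0], "twist": 1.157}, {"translation": [-15.6, 49.5, 3.0], "twist": 1.157}, {"translation": [-15.6, 49.5, 4.0], "twist": 1.157}, {"translation": [-15.6, 49.5, 6.0], "twist": 1.157}]'

```text
schema error: expected keys translation, twist, gripper
```

```bash
python3 -c "
from h import *
go((404.6,-154,100),-.666)"
```

```text
T [-15.64  49.51  12.74] twist 1.157 | clk 0.52 pos [308.9 356.4 226.9] rot [3.141 0.    0.491] F [ 0.8 -0.2  0.5] M [-0.055 -0.04   0.012] op 0.647 q6 0.363
```

Emit:
arm_command --plan '[{"translation": [-15.6, 49.5, 1.0], "twist": 1.157, "gripper": 0.65}, {"translation": [-15.6, 49.5, 1.0], "twist": 1.157, "gripper": 0.65}, {"translation": [-15.6, 49.5, 3.0], "twist": 1.157, "gripper": 0.65}, {"translation": [-15.6, 49.5, 4.0], "twist": 1.157, "gripper": 0.65}, {"translation": [-15.6, 49.5, 6.0], "twist": 1.157, "gripper": 0.65}]'

```text
clock: 0.93
eef_pos: [347.3, 152.5, 213.4]
tcp_rot: [3.141, -0.001, -0.134]
contact_force: [1.7, 0.2, 0.1]
opening: 0.65
```

```bash
python3 -c "
from h import *
go((404.6,-154,100),-.666)"
```

```text
T [ 9.75 29.62 11.36] twist 0.532 | clk 0.93 pos [347.3 152.5 213.4] rot [ 3.141e+00 -1.000e-03 -1.340e-01] F [1.7 0.2 0.1] M [-0.009 -0.041  0.042] op 0.65 q6 0.545
```

Emit:
arm_command --plan '[{"translation": [9.75, 29.6, 3.0], "twist": 0.532, "gripper": 0.65}, {"translation": [9.75, 29.6, 5.0], "twist": 0.532, "gripper": 0.65}, {"translation": [9.75, 29.6, 6.0], "twist": 0.532, "gripper": 0.65}, {"translation": [9.75, 29.6, 8.0], "twist": 0.532, "gripper": 0.65}, {"translation": [9.75, 29.6, 11.0], "twist": 0.532, "gripper": 0.65}]'

```text
clock: 1.35
eef_pos: [384.7, -44.8, 162.7]
tcp_rot: [-3.14, -0.004, -0.673]
contact_force: [0.7, 1.1, -0.2]
opening: 0.65
```

```bash
python3 -c "
from h import *
go((404.6,-154,60),-.666)"
```

```text
T [ 8.32  7.32 10.28] twist -0.007 | clk 1.35 pos [384.7 -44.8 162.7] rot [-3.14  -0.004 -0.673] F [ 0.7  1.1 -0.2] M [ 0.044  0.001 -0.003] op 0.65 q6 0.554
```

Emit:
arm_command --plan '[{"translation": [8.3, 7.3, 1.0], "twist": -0.007, "gripper": 0.65}, {"translation": [8.3, 7.3, 3.0], "twist": -0.007, "gripper": 0.65}, {"translation": [8.3, 7.3, 6.0], "twist": -0.007, "gripper": 0.65}, {"translation": [8.3, 7.3, 9.0], "twist": -0.007, "gripper": 0.65}, {"translation": [8.3, 7.3, 10.3], "twist": -0.007, "gripper": 0.65}]'

```text
clock: 1.77
eef_pos: [402.9, -155.1, 56.2]
tcp_rot: [-3.141, -0.001, -0.669]
contact_force: [-1.9, 1.2, 0.3]
opening: 0.649
```

```bash
python3 -c "
from h import *
go((404.6,-154,2.5),-.666)
cv2.imwrite('pics/s1.png',cv2.resize(grab_frame('scene')[200:360,220:420],None,fx=4,fy=3.7))"
```

```text
T [ 0.06 -0.19  5.37] twist -0.003 | clk 1.77 pos [ 402.9 -155.1   56.2] rot [-3.141e+00 -1.000e-03 -6.690e-01] F [-1.9  1.2  0.3] M [0.009 0.02  0.02 ] op 0.649 q6 0.297
```

View pics/s1.png

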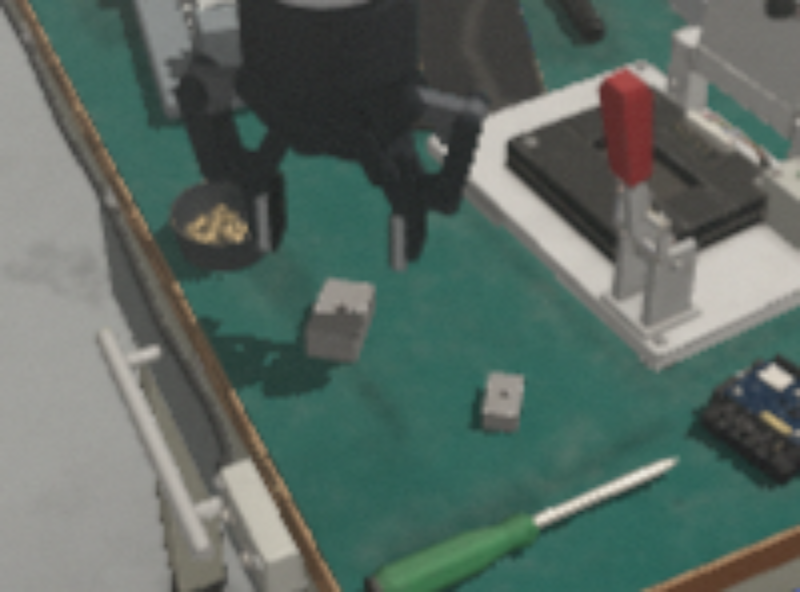

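The gripper is above the block at crop (340,318), with the jaws straddling its width. Descending.

Emit:
arm_command --plan '[{"translation": [0.06, -0.19, 1.5], "twist": -0.003, "gripper": 0.65}, {"translation": [0.06, -0.19, 3.0], "twist": -0.003, "gripper": 0.65}, {"translation": [0.06, -0.19, 4.3], "twist": -0.003, "gripper": 0.65}, {"translation": [0.06, -0.19, 5.35], "twist": -0.003, "gripper": 0.65}, {"translation": [0.06, -0.19, 5.35], "twist": -0.003, "gripper": 0.65}]'

```text
clock: 2.23
eef_pos: [402.4, -152.1, 1.1]
tcp_rot: [3.141, 0.005, -0.665]
contact_force: [-0.8, 0.1, 0.0]
opening: 0.649
```

Emit:
arm_command --plan '[{"translation": [0, 0, 0], "twist": 0, "gripper": 0.15}, {"translation": [0, 0, 0], "twist": 0, "gripper": 0.15}, {"translation": [0, 0, 0], "twist": 0, "gripper": 0.15}, {"translation": [0, 0, 0], "twist": 0, "gripper": 0.15}, {"translation": [0, 0, 0], "twist": 0, "gripper": 0.15}]' --squeeze 35

```text
clock: 2.65
eef_pos: [403.1, -152.2, 2.1]
tcp_rot: [3.142, 0.003, -0.665]
contact_force: [-1.5, 1.4, 7.2]
opening: 0.288
```

```bash
python3 -c "
from h import *
go((404.6,-154,100),-.666)"
```

```text
T [ 0.2   0.05 -9.79] twist 0.001 | clk 2.65 pos [ 403.1 -152.2    2.1] rot [ 3.142e+00  3.000e-03 -6.650e-01] F [-1.5  1.4  7.2] M [0.269 0.113 0.074] op 0.288 q6 0.298
```

Emit:
arm_command --plan '[{"translation": [0, 0, -1.0], "twist": 0, "gripper": 0.15}, {"translation": [0, 0, -3.0], "twist": 0, "gripper": 0.15}, {"translation": [0, 0, -6.0], "twist": 0, "gripper": 0.15}, {"translation": [0, 0, -9.0], "twist": 0, "gripper": 0.15}, {"translation": [0, 0, -9.8], "twist": 0, "gripper": 0.15}]'

```text
clock: 3.07
eef_pos: [405.3, -153.1, 104.0]
tcp_rot: [-3.14, -0.002, -0.665]
contact_force: [0.9, -0.6, -1.9]
opening: 0.282
```

Run:
```python
from h import *
np.set_printoptions(precision=1,suppress=True)
t=grab_frame('top');s=grab_frame('scene')
cv2.imwrite('pics/t2.png',t);cv2.imwrite('pics/s2.png',s)
cv2.imwrite("pics/c4.png",cv2.resize(t[205:250,235:300],None,fx=12,fy=12,interpolation=cv2.INTER_LANCZOS4))
cv2.imwrite("pics/c5.png",cv2.resize(s[185:230,255:310],None,fx=12,fy=12,interpolation=cv2.INTER_LANCZOS4))
go((435,100.4,100),-.148)
```

```text
T [-13.2 -21.8   0.2] twist -0.517 | clk 3.17 pos [ 404.7 -152.9  101.9] rot [-3.1 -0.  -0.7] F [ 0.4 -1.  -2.1] M [-0.  0.  0.] op 0.289 q6 0.299
```

View pics/c4.png

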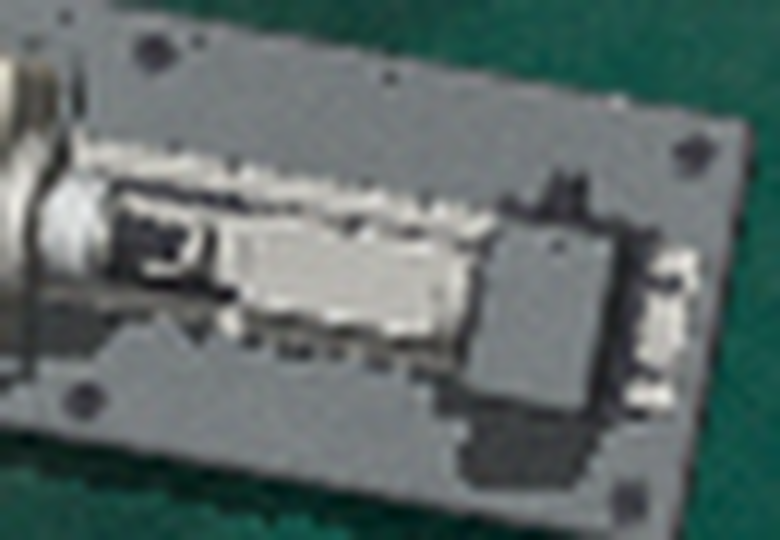

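View pics/c5.png

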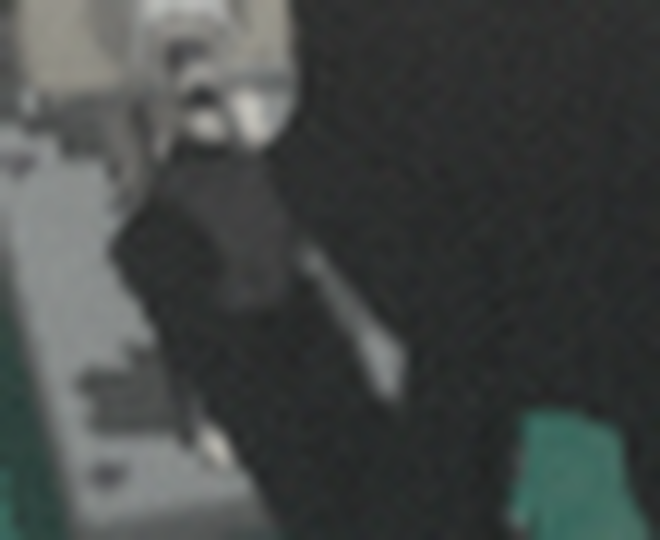

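View pics/s2.png

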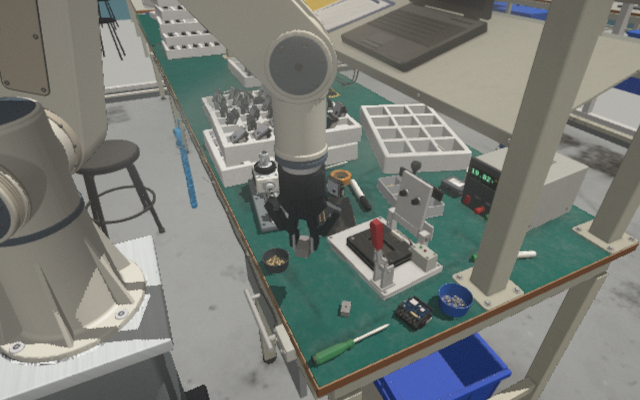

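Run:
```python
from h import *
np.set_printoptions(precision=1,suppress=True)
px=lambda x,y:((x+.5)/12-.5+235,(y+.5)/12-.5+205)
u=np.array([.147,.989]);n=np.array([.989,-.147]);c=np.array([442.7,152.1])
def S(p):p=p[:2]-c;return np.array([p@u,p@n])
for nm,p,z in[("anv",(490,222),57),("anv",(468,375),57),("anvR",(612,240),57),("anvR",(582,410),57),("pad",(470,290),50),("pad",(450,290),50),("nose",(205,250),48),("nose",(235,255),48),("restL",(225,270),36),("rest top",(350,225),36),("rest bot",(340,325),36)]:
    print(nm,S(onz("top",*px(*p),z)))
```

```text
anv [-70.6  15.7]
anv [-71.8 -14.2]
anvR [-94.8  16.5]
anvR [-95. -17.]
pad [-68.2   1.7]
pad [-64.3   1. ]
nose [-14.8   0.2]
nose [-20.8   0.2]
restL [-17.   -3.7]
rest top [-40.    9.5]
rest bot [-41.7 -10.4]
```

```bash
python3 -c "
from h import *
go((437.1,114.5,100),-.148)"
```

```text
T [-13.96 -23.04   0.2 ] twist -0.517 | clk 3.17 pos [ 404.7 -152.9  101.9] rot [-3.14e+00 -1.00e-03 -6.65e-01] F [ 0.4 -1.  -2.1] M [-0.007  0.02   0.033] op 0.289 q6 0.299
```

Emit:
arm_command --plan '[{"translation": [-2.0, -3.3, 0], "twist": -0.08, "gripper": 0.15}, {"translation": [-4.2, -6.9, 0], "twist": -0.16, "gripper": 0.15}, {"translation": [-6.3, -10.4, 0], "twist": -0.25, "gripper": 0.15}, {"translation": [-8.4, -13.8, 0], "twist": -0.33, "gripper": 0.15}, {"translation": [-10.5, -17.3, 0], "twist": -0.41, "gripper": 0.15}]'

```text
clock: 3.58
eef_pos: [427.6, 49.6, 100.6]
tcp_rot: [3.142, 0.0, -0.252]
contact_force: [-0.3, -0.7, -1.6]
opening: 0.281
```

```bash
python3 -c "
from h import *
go((437.1,114.5,75),-.148)"
```

```text
T [-0.69 -6.52  2.56] twist -0.104 | clk 3.58 pos [427.6  49.6 100.6] rot [ 3.142  0.    -0.252] F [-0.3 -0.7 -1.6] M [ 0.023 -0.056 -0.016] op 0.281 q6 0.364
```

Emit:
arm_command --plan '[{"translation": [-0.3, -3.0, 0], "twist": -0.05, "gripper": 0.15}, {"translation": [-0.6, -5.5, 0], "twist": -0.104, "gripper": 0.15}, {"translation": [-0.7, -6.5, 0.8], "twist": -0.104, "gripper": 0.15}, {"translation": [-0.7, -6.5, 1.7], "twist": -0.104, "gripper": 0.15}, {"translation": [-0.7, -6.5, 2.5], "twist": -0.104, "gripper": 0.15}]'

```text
clock: 4.0
eef_pos: [435.8, 113.9, 73.6]
tcp_rot: [3.14, 0.002, -0.148]
contact_force: [0.0, -1.8, -1.1]
opening: 0.279
```

```bash
python3 -c "
from h import *
go((437.1,114.5,55),-.148)
t=grab_frame('top');s=grab_frame('scene')
a=cv2.resize(t[190:265,190:310],None,fx=5,fy=5,interpolation=3);cv2.imwrite('pics/t3.png',a)
cv2.imwrite('pics/s3.png',cv2.resize(s[130:250,220:340],None,fx=5,fy=5,interpolation=cv2.INTER_CUBIC))"
```

```text
T [ 0.12 -0.08  1.86] twist 0.0 | clk 4.0 pos [435.8 113.9  73.6] rot [ 3.14e+00  2.00e-03 -1.48e-01] F [ 0.  -1.8 -1.1] M [-0.002  0.003 -0.018] op 0.279 q6 0.4
```

View pics/s3.png

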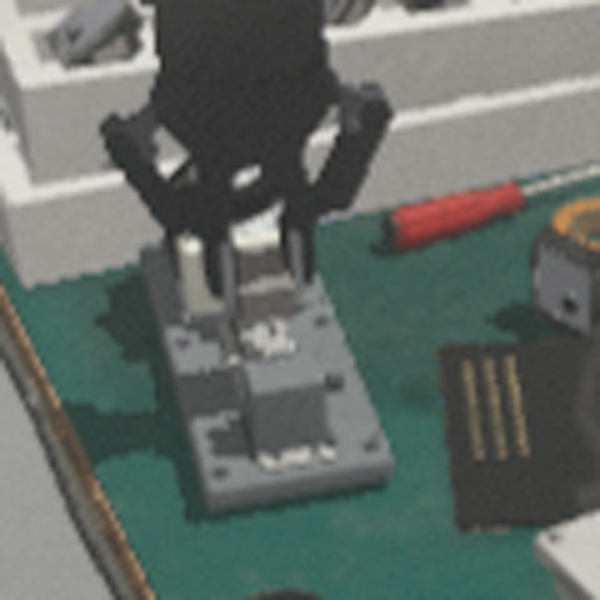

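View pics/t3.png

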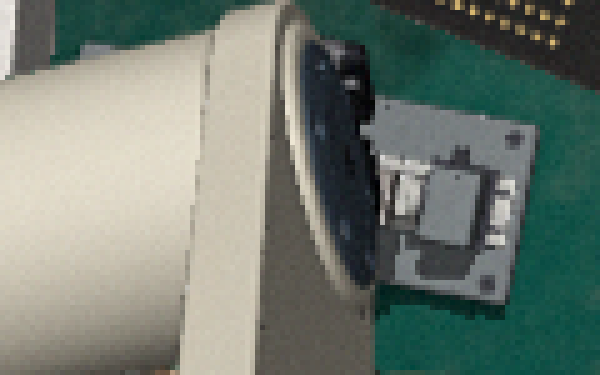

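```bash
python3 - <<'E'
from h import *
u=np.array([.147,.989]);n=np.array([.989,-.147])
for z in(71.5,89.5):
  for l in(-12.5,12.5):
    p=np.array([435.8,113.9])-20*u+l*n; q=proj("scene",[*p,z]);print(z,l,(q-[220,130]+.5)*5)
# anvil edge and base predicted
c=np.array([442.7,152.1])
for l in(-18,18):
  for s_ in (-66,-71,-95):
    p=c+s_*u+l*n;print(s_,l,(proj("scene",[*p,57])-[220,130]+.5)*5)
E
python3 -c "
import cv2
s=cv2.imread('pics/s3.png');cv2.imwrite('pics/s3b.png',cv2.resize(s[200:500,170:370],None,fx=3,fy=2,interpolation=3))"
```

```text
71.5 -12.5 [248.13449812 327.36068855]
71.5 12.5 [300.3106934 318.8694646]
89.5 -12.5 [245.17515219 295.03175688]
89.5 12.5 [297.94117342 286.66479854]
-66 -18 [244.31607129 362.5341238 ]
-71 -18 [246.27414009 368.25860732]
-95 -18 [255.91200435 396.43524505]
-66 18 [319.15981026 350.0249966 ]
-71 18 [321.41763437 355.64151843]
-95 18 [332.52824114 383.28005999]
```

View pics/s3b.png

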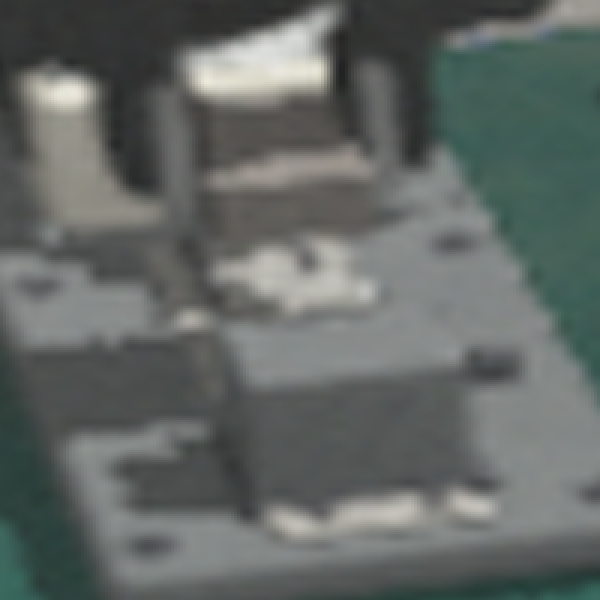

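Scene crop s3b: the block is held level between the fingers, with its near face at about (295,210). It is laterally in line with the anvil, since both show the same small calibration shift. Next I go down to just above nose height, then slide to feel the anvil.

Emit:
arm_command --plan '[{"translation": [0.1, 0, 0.6], "twist": 0, "gripper": 0.15}, {"translation": [0.1, 0, 1.2], "twist": 0, "gripper": 0.15}, {"translation": [0.1, 0, 1.8], "twist": 0, "gripper": 0.15}, {"translation": [0.1, 0.2, 1.8], "twist": 0, "gripper": 0.15}, {"translation": [0.1, 0.4, 1.8], "twist": 0, "gripper": 0.15}]'

```text
clock: 4.52
eef_pos: [435.0, 108.8, 54.9]
tcp_rot: [3.141, 0.005, -0.151]
contact_force: [-2.1, 12.1, -5.2]
opening: 0.284
```

Emit:
arm_command --plan '[{"translation": [0, 0.1, 0], "twist": 0, "gripper": 0.15}, {"translation": [0, 0.2, 0], "twist": 0, "gripper": 0.15}, {"translation": [0, 0.2, 0], "twist": 0, "gripper": 0.15}, {"translation": [0, 0.2, 0], "twist": 0, "gripper": 0.15}, {"translation": [0, 0.2, 0], "twist": 0, "gripper": 0.15}]'

```text
clock: 4.93
eef_pos: [435.1, 108.6, 55.2]
tcp_rot: [-3.139, 0.005, -0.153]
contact_force: [-1.8, 17.2, -7.0]
opening: 0.282
```

Emit:
arm_command --plan '[{"translation": [0, -0.15, 0], "twist": 0, "gripper": 0.15}, {"translation": [0, -0.15, 0.4], "twist": 0, "gripper": 0.15}, {"translation": [0, -0.15, 0.8], "twist": 0, "gripper": 0.15}, {"translation": [0, -0.15, 1.1], "twist": 0, "gripper": 0.15}, {"translation": [0, -0.15, 1.3], "twist": 0, "gripper": 0.15}]'

```text
clock: 5.35
eef_pos: [435.0, 109.8, 41.7]
tcp_rot: [-3.14, 0.005, -0.153]
contact_force: [-0.1, -0.1, -2.3]
opening: 0.282
```

```bash
python3 -c "
from h import *
go((435,108.8,39),-.148)"
```

```text
T [0.02 0.1  0.26] twist -0.005 | clk 5.35 pos [435.  109.8  41.7] rot [-3.14   0.005 -0.153] F [-0.1 -0.1 -2.3] M [-0.017 -0.047 -0.043] op 0.282 q6 0.389
```

Free of contact with no force. I'll go down gently until it touches the rest.

Emit:
arm_command --plan '[{"translation": [0, 0, 0.1], "twist": -0.005, "gripper": 0.15}, {"translation": [0, 0, 0.2], "twist": -0.005, "gripper": 0.15}, {"translation": [0, 0, 0.3], "twist": -0.005, "gripper": 0.15}, {"translation": [0, 0, 0.35], "twist": -0.005, "gripper": 0.15}, {"translation": [0, 0, 0.35], "twist": -0.005, "gripper": 0.15}]'

```text
clock: 5.77
eef_pos: [435.0, 109.7, 38.3]
tcp_rot: [-3.14, 0.005, -0.148]
contact_force: [-0.9, -1.0, 0.8]
opening: 0.279
```

```bash
python3 -c "
from h import *
go((435,108.8,39),-.148)"
```

```text
T [ 0.02  0.09 -0.07] twist -0.0 | clk 5.77 pos [435.  109.7  38.3] rot [-3.14   0.005 -0.148] F [-0.9 -1.   0.8] M [-0.172  0.102 -0.026] op 0.279 q6 0.384
```

Emit:
arm_command --plan '[{"translation": [0, 0.05, 0.03], "twist": 0, "gripper": 0.15}, {"translation": [0, 0.1, 0.05], "twist": 0, "gripper": 0.15}, {"translation": [0, 0.15, 0.05], "twist": 0, "gripper": 0.15}, {"translation": [0, 0.2, 0.05], "twist": 0, "gripper": 0.15}, {"translation": [0, 0.2, 0.05], "twist": 0, "gripper": 0.15}]'

```text
clock: 6.18
eef_pos: [435.4, 109.1, 38.2]
tcp_rot: [-3.137, 0.004, -0.15]
contact_force: [-2.5, 11.7, 3.8]
opening: 0.284
```

```bash
python3 -c "
from h import *
go((435,108.8,39),-.148)
s=grab_frame('scene')
cv2.imwrite('pics/s4.png',cv2.resize(s[160:235,235:315],None,fx=8,fy=8,interpolation=cv2.INTER_CUBIC))"
```

```text
T [-0.03  0.03 -0.08] twist -0.002 | clk 6.18 pos [435.4 109.1  38.2] rot [-3.137  0.004 -0.15 ] F [-2.5 11.7  3.8] M [ 1.935  0.402 -0.116] op 0.284 q6 0.38
```

View pics/s4.png

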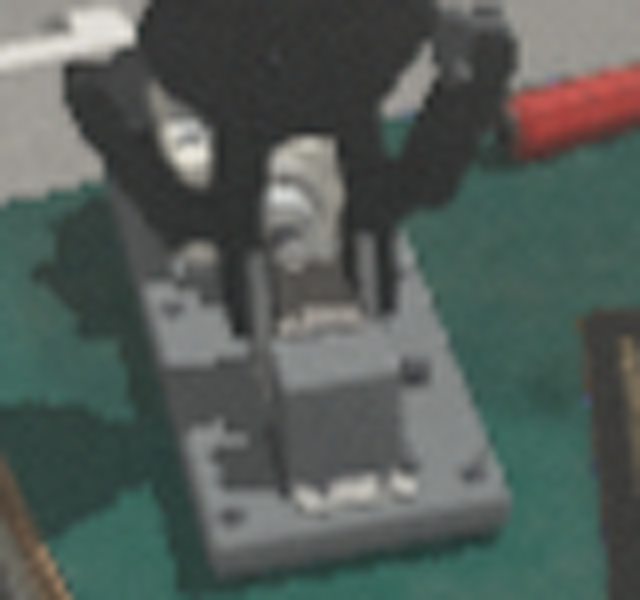

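The block is down on the rest and pressed on the anvil (Fy about 12 N, at 109.1, the same contact position as before). In the picture it sits right behind the anvil post at (320,310), with the nose beyond it. I'll ease off, release and lift.

Emit:
arm_command --plan '[{"translation": [0, -0.03, -0.03], "twist": 0, "gripper": 0.32}, {"translation": [0, -0.03, -0.03], "twist": 0, "gripper": 0.36}, {"translation": [0, -0.03, -0.03], "twist": 0, "gripper": 0.45}, {"translation": [0, -0.03, -0.03], "twist": 0, "gripper": 0.55}, {"translation": [0, -0.03, -0.03], "twist": 0, "gripper": 0.55}]'

```text
clock: 6.65
eef_pos: [435.4, 109.2, 38.5]
tcp_rot: [-3.138, 0.004, -0.15]
contact_force: [0.5, -0.1, 0.3]
opening: 0.547
```

Emit:
arm_command --plan '[{"translation": [0, 0, -0.5], "twist": 0, "gripper": 0.55}, {"translation": [0, 0, -1.5], "twist": 0, "gripper": 0.55}, {"translation": [0, 0, -3.5], "twist": 0, "gripper": 0.55}, {"translation": [0, 0, -7.0], "twist": 0, "gripper": 0.55}, {"translation": [0, 0, -11.0], "twist": 0, "gripper": 0.55}]'

```text
clock: 7.07
eef_pos: [434.3, 108.3, 149.3]
tcp_rot: [-3.139, 0.007, -0.15]
contact_force: [0.9, 0.2, -0.9]
opening: 0.554
```

```bash
python3 -c "
from h import *
go((435,108.8,180),-.148)
t=grab_frame('top')"
```

```text
T [ 0.04 -0.07 -3.07] twist -0.002 | clk 7.07 pos [434.3 108.3 149.3] rot [-3.139  0.007 -0.15 ] F [ 0.9  0.2 -0.9] M [-0.028  0.009  0.025] op 0.554 q6 0.382
```

```bash
python3 -c "
from h import *
go((330,-60,230),-.15)"
```

```text
T [-8.21 18.32 -7.46] twist 0.0 | clk 7.12 pos [438.8 109.3 156.9] rot [-3.135e+00 -3.000e-03 -1.500e-01] F [4.  1.2 6.3] M [ 0.057 -0.114 -0.023] op 0.549 q6 0.382
```

Emit:
arm_command --plan '[{"translation": [-1.5, 3.0, -3.5], "twist": 0, "gripper": 0.55}, {"translation": [-3.0, 6.0, -7.4], "twist": 0, "gripper": 0.55}, {"translation": [-5.0, 10.0, -7.4], "twist": 0, "gripper": 0.55}, {"translation": [-6.6, 14.0, -7.4], "twist": 0, "gripper": 0.55}, {"translation": [-8.2, 18.3, -7.4], "twist": 0, "gripper": 0.55}]'

```text
clock: 7.53
eef_pos: [341.5, -39.8, 231.0]
tcp_rot: [-3.135, -0.007, -0.148]
contact_force: [0.9, -0.1, 0.4]
opening: 0.55
```

Run:
```python
from h import *
go((330,-60,230),-.15)
t=grab_frame('top');s=grab_frame('scene')
cv2.imwrite('pics/t5f.png',t);cv2.imwrite('pics/s5f.png',s)
cv2.imwrite('pics/t5.png',cv2.resize(t[190:265,190:310],None,fx=6.6,fy=6.6,interpolation=cv2.INTER_CUBIC))
cv2.imwrite('pics/s5.png',cv2.resize(s[140:240,230:320],None,fx=6,fy=6,interpolation=cv2.INTER_CUBIC))
```

```text
T [-0.84  2.17  0.08] twist 0.002 | clk 7.53 pos [341.5 -39.8 231. ] rot [-3.135 -0.007 -0.148] F [ 0.9 -0.1  0.4] M [-0.014 -0.039 -0.032] op 0.55 q6 0.018
```

View pics/t5.png

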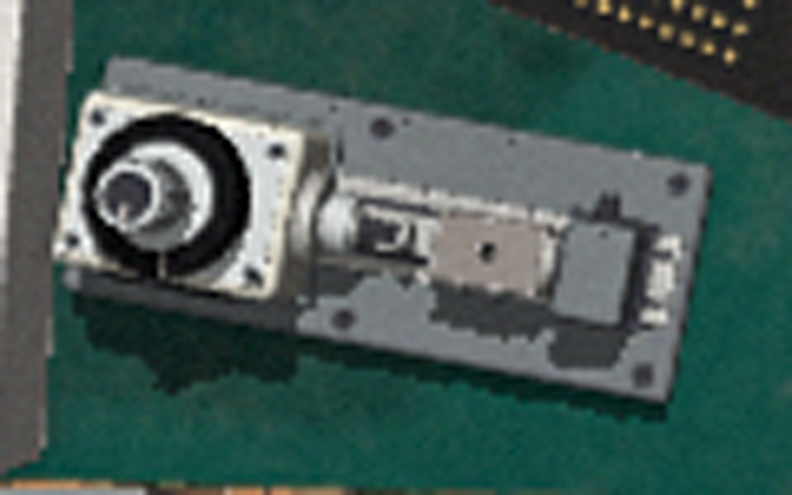

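View pics/s5.png

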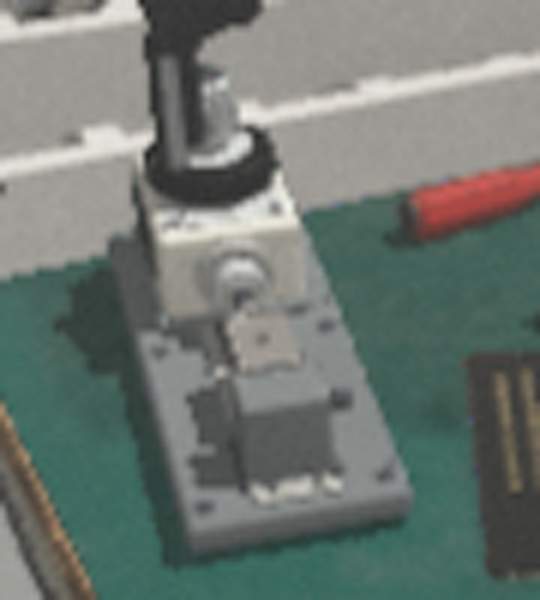

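Top crop: the block lies along the rest at (488,250), up against the steel face at (550,270). The nose tip at (412,235) is a little short of it. Coarse mark at (161,265). Now I'll locate the knob axis.

Run:
```python
from h import *
np.set_printoptions(precision=1,suppress=True)
px=lambda x,y:((x+.5)/6.6-.5+190,(y+.5)/6.6-.5+190)
t=cv2.imread('pics/t5f.png')
print("dimple",onz("top",*px(488,250),54))
c=cv2.imread('pics/t5.png');
# coarse: dark pixels contour ellipse
roi=c[90:300,70:270];m=(roi.max(2)<60).astype(np.uint8)
cs,_=cv2.findContours(m,0,1);k=max(cs,key=cv2.contourArea);(e,r)=cv2.minEnclosingCircle(k);el=cv2.fitEllipse(k);print("coarse",np.array(e)+[70,90],r,el,onz("top",e[0]/6.6+199.9 if 0 else px(e[0]+70,e[1]+90)[0],px(e[0]+70,e[1]+90)[1],89))
print("coarse e",onz("top",*px(el[0][0]+70,el[0][1]+90),88))
for z in(120,123):print("fine",onz("top",*px(131,192),z))
print(onz("top",*px(161,265),89))
cv2.imwrite('pics/k.png',cv2.resize(t[198:238,198:238],None,fx=15,fy=15,interpolation=3))
```

```text
dimple [436.7 107.9  54. ]
coarse [172.1 219.6] 105.11582946777344 ((97.15862274169922, 117.7601089477539), (171.3686065673828, 185.78111267089844), 162.45059204101562) [445.  210.7  89. ]
coarse e [449.  212.9  88. ]
fine [454.3 215.1 120. ]
fine [454.3 214.2 123. ]
[429.4 213.8  89. ]
```

View pics/k.png

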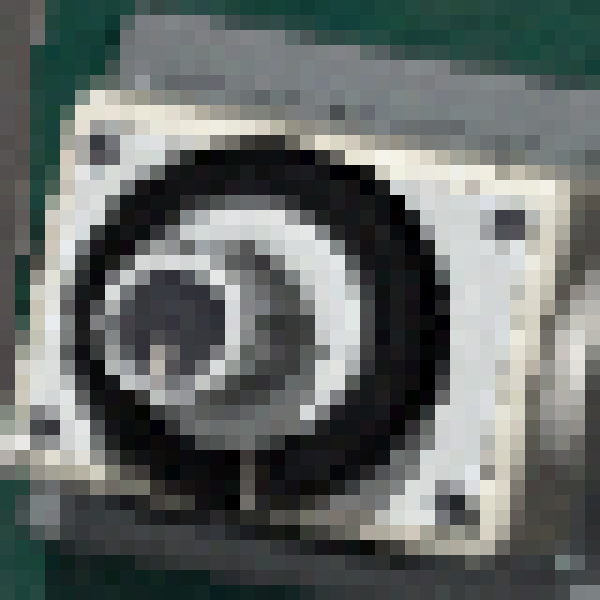

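Run:
```python
from h import *
np.set_printoptions(precision=1,suppress=True)
print(onz("top",208.6,219.4,122.5),onz("top",215,219,89))
go((452,215.5,170),.3)
```

```text
[452.7 216.  122.5] [453.7 212.6  89. ]
T [  7.1 -27.2   6.2] twist -0.455 | clk 7.63 pos [339.2 -42.7 229.9] rot [-3.1 -0.  -0.2] F [0.3 1.  1.1] M [ 0.  0. -0.] op 0.549 q6 0.018
```

Emit:
arm_command --plan '[{"translation": [1.0, -4.0, 0], "twist": -0.09, "gripper": 0.55}, {"translation": [2.0, -7.8, 0], "twist": -0.18, "gripper": 0.55}, {"translation": [3.0, -11.7, 0], "twist": -0.27, "gripper": 0.55}, {"translation": [4.0, -15.6, 0], "twist": -0.36, "gripper": 0.55}, {"translation": [5.0, -19.5, 0], "twist": -0.455, "gripper": 0.55}]'

```text
clock: 8.05
eef_pos: [419.2, 144.4, 232.0]
tcp_rot: [-3.139, -0.007, 0.304]
contact_force: [0.6, -1.2, 0.5]
opening: 0.553
```

```bash
python3 -c "
from h import *
go((452,215.5,160),.3)"
```

```text
T [ 5.21 -5.78  7.26] twist 0.004 | clk 8.05 pos [419.2 144.4 232. ] rot [-3.139 -0.007  0.304] F [ 0.6 -1.2  0.5] M [-0.055 -0.049  0.006] op 0.553 q6 0.021
```

Emit:
arm_command --plan '[{"translation": [2.6, -2.9, 0], "twist": 0.004, "gripper": 0.55}, {"translation": [5.2, -5.8, 0], "twist": 0.004, "gripper": 0.55}, {"translation": [5.2, -5.8, 3], "twist": 0.004, "gripper": 0.55}, {"translation": [5.2, -5.8, 6], "twist": 0.004, "gripper": 0.55}, {"translation": [5.2, -5.8, 7.2], "twist": 0.004, "gripper": 0.55}]'

```text
clock: 8.47
eef_pos: [450.2, 216.2, 158.0]
tcp_rot: [-3.139, -0.003, 0.302]
contact_force: [-1.2, -0.2, -1.2]
opening: 0.548
```

```bash
python3 -c "
from h import *
go((452,215.5,100),.3)
s=grab_frame('scene')
cv2.imwrite('pics/s6.png',cv2.resize(s[110:200,225:305],None,fx=6.6,fy=6.6,interpolation=cv2.INTER_CUBIC))"
```

```text
T [0.13 0.14 5.8 ] twist 0.002 | clk 8.47 pos [450.2 216.2 158. ] rot [-3.139e+00 -3.000e-03  3.020e-01] F [-1.2 -0.2 -1.2] M [-0.02   0.048  0.016] op 0.548 q6 0.14
```

View pics/s6.png

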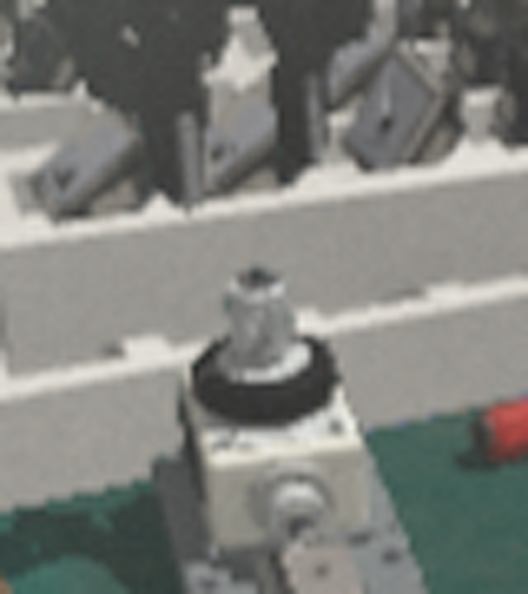

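The fingers, at (190,155) and (318,125), straddle the knob at (258,310). Descending over it.

Emit:
arm_command --plan '[{"translation": [0.15, 0.1, 1.5], "twist": 0, "gripper": 0.55}, {"translation": [0.15, 0.1, 3.0], "twist": 0, "gripper": 0.55}, {"translation": [0.15, 0.1, 4.5], "twist": 0, "gripper": 0.55}, {"translation": [0.15, 0.1, 5.6], "twist": 0, "gripper": 0.55}, {"translation": [0.15, 0.1, 5.9], "twist": 0, "gripper": 0.55}]'

```text
clock: 8.93
eef_pos: [450.7, 215.1, 97.3]
tcp_rot: [-3.139, -0.0, 0.301]
contact_force: [-0.6, -0.2, 0.4]
opening: 0.546
```

```bash
python3 -c "
from h import *
go((452,215.5,98),.3)
s=grab_frame('scene')
cv2.imwrite('pics/s7.png',cv2.resize(s[110:200,225:305],None,fx=6.6,fy=6.6,interpolation=cv2.INTER_CUBIC))"
```

```text
T [ 0.14 -0.   -0.07] twist 0.001 | clk 8.93 pos [450.7 215.1  97.3] rot [-3.139 -0.     0.301] F [-0.6 -0.2  0.4] M [ 0.028 -0.02  -0.025] op 0.546 q6 0.138
```

View pics/s7.png

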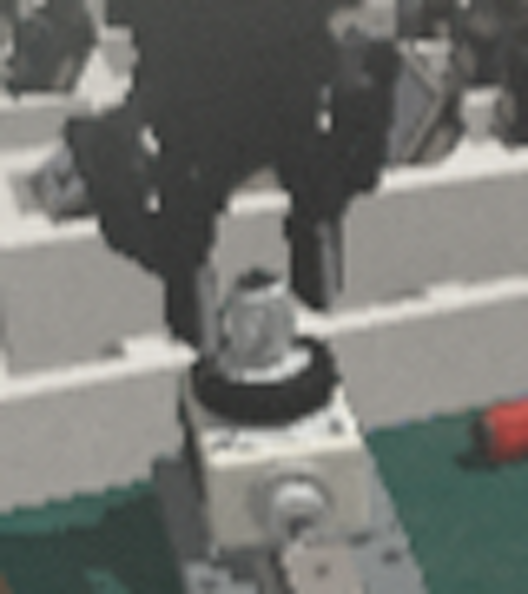

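The tips are around the knob, clear of the coarse knob below, and slightly left of centre. I'll shift about 1.5 mm and close.

Emit:
arm_command --plan '[{"translation": [0.15, 0, 0], "twist": 0, "gripper": 0.4}, {"translation": [0.15, 0, 0], "twist": 0, "gripper": 0.15}, {"translation": [0.15, 0, 0], "twist": 0, "gripper": 0.15}, {"translation": [0.15, 0, 0], "twist": 0, "gripper": 0.15}, {"translation": [0.15, 0, 0], "twist": 0, "gripper": 0.15}]' --squeeze 40

```text
clock: 9.4
eef_pos: [452.9, 215.9, 98.5]
tcp_rot: [-3.139, -0.002, 0.301]
contact_force: [-1.6, 0.7, 6.1]
opening: 0.264
```

```bash
python3 -c "
from h import *
go((452,215.5,98),.3)"
```

```text
T [-0.1   0.01  0.05] twist 0.001 | clk 9.4 pos [452.9 215.9  98.5] rot [-3.139e+00 -2.000e-03  3.010e-01] F [-1.6  0.7  6.1] M [0.012 0.174 0.013] op 0.264 q6 0.137
```

Emit:
arm_command --plan '[{"translation": [0, 0, 0], "twist": 0.05, "gripper": 0.15}, {"translation": [0, 0, 0], "twist": 0.1, "gripper": 0.15}, {"translation": [0, 0, 0], "twist": 0.15, "gripper": 0.15}, {"translation": [0, 0, 0], "twist": 0.2, "gripper": 0.15}, {"translation": [0, 0, 0], "twist": 0.25, "gripper": 0.15}]'

```text
clock: 9.82
eef_pos: [452.5, 215.8, 98.6]
tcp_rot: [-3.139, -0.0, 0.049]
contact_force: [-2.3, 0.6, -1.2]
opening: 0.265
```

```bash
cat > m.py <<'E'
from h import *
go((452.5,215.7,98),.3)
for i in range(3):
    grab_frame('scene');s=sense();print(round(s['tcp_rot'][2],4),np.round(s['wrist_torque'],3),np.round(s['contact_force'],1),round(s['joint_efforts'][5],3))
E
python3 m.py
```

```text
T [0.   0.01 0.06] twist -0.251 | clk 9.82 pos [452.5 215.8  98.6] rot [-3.139 -0.     0.049] F [-2.3  0.6 -1.2] M [0.076 0.339 0.142] op 0.265 q6 0.389
0.0451 [0.038 0.24  0.112] [-1.3  1.3 -0.5] -0.556
0.05 [ 0.058  0.362 -0.038] [-2.3  0.4  0.3] 0.828
0.052 [ 0.034  0.458 -0.126] [-3.1 -0.4  0.5] 0.311
```

Emit:
arm_command --plan '[{"translation": [0, 0, 0], "twist": 0.02, "gripper": 0.15}, {"translation": [0, 0, 0], "twist": 0.04, "gripper": 0.15}, {"translation": [0, 0, 0], "twist": 0.06, "gripper": 0.15}, {"translation": [0, 0, 0], "twist": 0.08, "gripper": 0.15}, {"translation": [0, 0, 0], "twist": 0.1, "gripper": 0.15}]' --squeeze 60

```text
clock: 10.38
eef_pos: [452.3, 215.8, 98.7]
tcp_rot: [-3.139, 0.0, -0.05]
contact_force: [-3.5, 0.9, 1.9]
opening: 0.253
```

```bash
cat > r.py <<'E'
from h import *
s=sense();l="%.3f %.4f %.4f %.3f %.3f q6v %.3f"%(s['clock'],s['tcp_rot'][2],s['wrist_torque'][2],*s['wrist_torque'][:2],s['qvel'][5])
print(l,np.round(s['eef_pos'],1),np.round(s['contact_force'],1),round(s['joint_efforts'][5],3),round(s['opening'],3));open('log.txt','a').write(l+"\n")
E
python3 r.py
```

```text
10.383 -0.0498 0.1495 0.089 0.578 q6v 0.240 [452.3 215.8  98.7] [-3.5  0.9  1.9] -0.234 0.253
```

Emit:
arm_command --plan '[{"translation": [0, 0, 0], "twist": 0.02, "gripper": 0.15}, {"translation": [0, 0, 0], "twist": 0.04, "gripper": 0.15}, {"translation": [0, 0, 0], "twist": 0.06, "gripper": 0.15}, {"translation": [0, 0, 0], "twist": 0.08, "gripper": 0.15}, {"translation": [0, 0, 0], "twist": 0.1, "gripper": 0.15}]'

```text
clock: 10.8
eef_pos: [452.1, 215.8, 98.7]
tcp_rot: [-3.139, 0.001, -0.152]
contact_force: [-3.1, 0.5, 3.2]
opening: 0.254
```

```bash
python3 r.py
```

```text
10.800 -0.1519 0.1808 0.137 0.714 q6v 0.239 [452.1 215.8  98.7] [-3.1  0.5  3.2] -0.226 0.254
```

Emit:
arm_command --plan '[{"translation": [0.03, 0, 0], "twist": 0.016, "gripper": 0.15}, {"translation": [0.03, 0, 0], "twist": 0.032, "gripper": 0.15}, {"translation": [0.03, 0, 0], "twist": 0.048, "gripper": 0.15}, {"translation": [0.03, 0, 0], "twist": 0.064, "gripper": 0.15}, {"translation": [0.03, 0, 0], "twist": 0.08, "gripper": 0.15}]'

```text
clock: 11.22
eef_pos: [452.0, 215.8, 98.7]
tcp_rot: [-3.139, 0.002, -0.234]
contact_force: [-6.7, 1.4, 2.8]
opening: 0.257
```

```bash
python3 r.py
```

```text
11.217 -0.2338 0.1499 0.248 0.894 q6v 0.192 [452.  215.8  98.7] [-6.7  1.4  2.8] -0.143 0.257
```

Emit:
arm_command --plan '[{"translation": [0.03, 0, 0], "twist": 0.016, "gripper": 0.15}, {"translation": [0.03, 0, 0], "twist": 0.032, "gripper": 0.15}, {"translation": [0.03, 0, 0], "twist": 0.048, "gripper": 0.15}, {"translation": [0.03, 0, 0], "twist": 0.064, "gripper": 0.15}, {"translation": [0.03, 0, 0], "twist": 0.08, "gripper": 0.15}]'

```text
clock: 11.63
eef_pos: [451.9, 215.8, 98.7]
tcp_rot: [-3.139, 0.003, -0.316]
contact_force: [-5.6, 1.5, 4.0]
opening: 0.255
```

```bash
python3 r.py
python3 - <<'E'
from h import *
t=grab_frame('scene');cv2.imwrite('pics/s8.png',cv2.resize(t[165:225,245:305],None,fx=10,fy=10,interpolation=3))
t=grab_frame('top');cv2.imwrite('pics/t8.png',cv2.resize(t[190:265,190:310],None,fx=6.6,fy=6.6,interpolation=cv2.INTER_CUBIC))
E
```

```text
11.633 -0.3156 0.1484 0.302 0.848 q6v 0.191 [451.9 215.8  98.7] [-5.6  1.5  4. ] -0.143 0.255
```

View pics/s8.png

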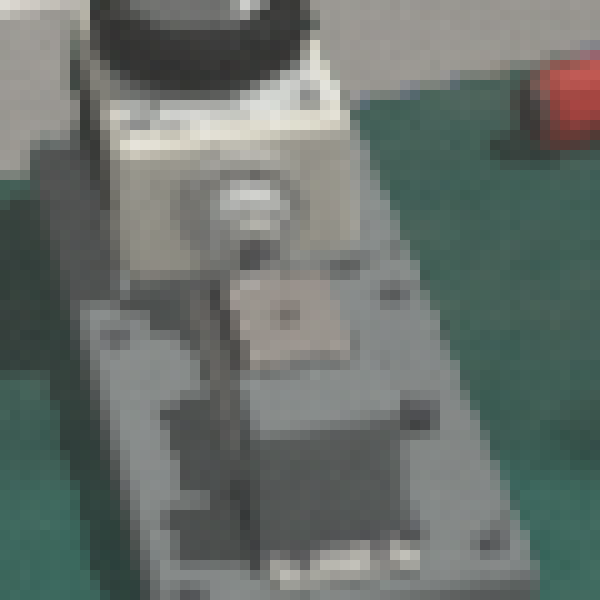

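View pics/t8.png

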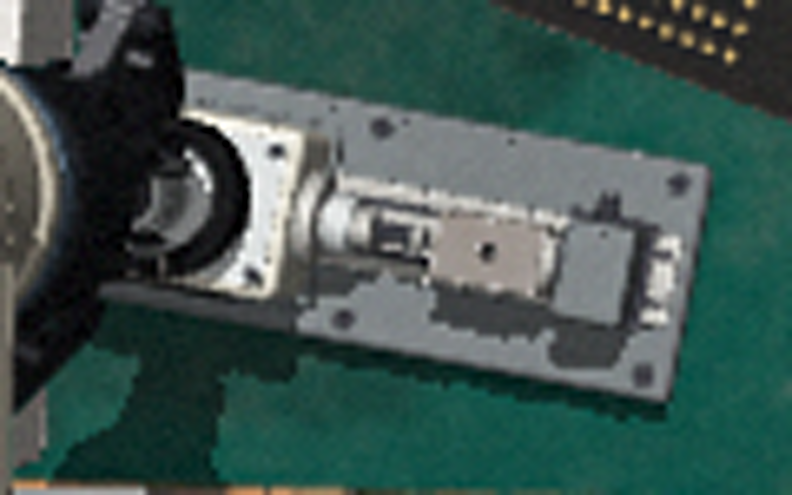

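Run:
```python
from h import *
a=cv2.imread('pics/t5f.png');b=grab_frame('top');cv2.imwrite('pics/t9f.png',b)
f=lambda i:cv2.resize(i[215:237,236:266],None,fx=25,fy=13 if 0 else 13,interpolation=0)
cv2.imwrite('pics/n.png',np.vstack([f(a),f(b)]))
```

```text
(no output)
```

View pics/n.png

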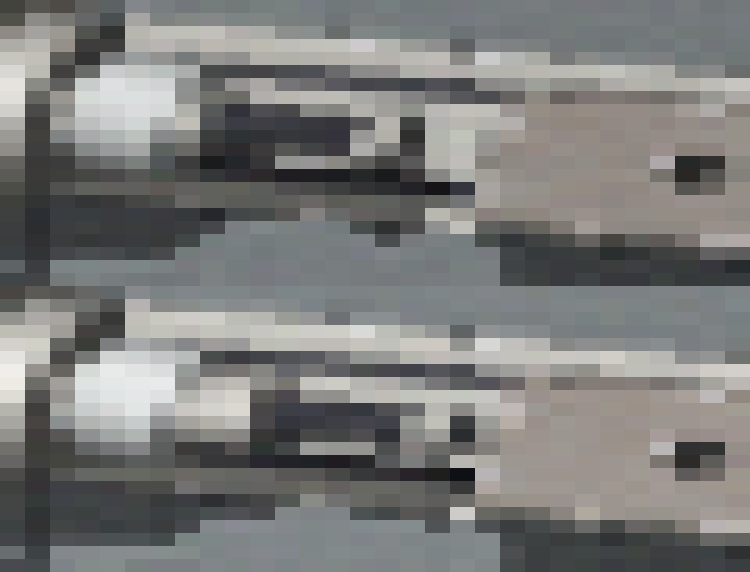

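The nose advanced about 2 px (4.7 mm) and the gap is still open, so the knob is being driven without slip. Free torque averages about 0.154 N m. Continuing in small steps.

Emit:
arm_command --plan '[{"translation": [0.03, 0, 0], "twist": 0.016, "gripper": 0.15}, {"translation": [0.03, 0, 0], "twist": 0.032, "gripper": 0.15}, {"translation": [0.03, 0, 0], "twist": 0.048, "gripper": 0.15}, {"translation": [0.03, 0, 0], "twist": 0.064, "gripper": 0.15}, {"translation": [0.03, 0, 0], "twist": 0.08, "gripper": 0.15}]'

```text
clock: 12.2
eef_pos: [451.7, 215.9, 98.7]
tcp_rot: [-3.14, 0.004, -0.397]
contact_force: [-5.4, 1.9, 4.4]
opening: 0.251
```

```bash
python3 r.py
```

```text
12.200 -0.3970 0.2147 0.319 0.926 q6v 0.192 [451.7 215.9  98.7] [-5.4  1.9  4.4] -0.142 0.251
```

Emit:
arm_command --plan '[{"translation": [0.03, 0, 0], "twist": 0.016, "gripper": 0.15}, {"translation": [0.03, 0, 0], "twist": 0.032, "gripper": 0.15}, {"translation": [0.03, 0, 0], "twist": 0.048, "gripper": 0.15}, {"translation": [0.03, 0, 0], "twist": 0.064, "gripper": 0.15}, {"translation": [0.03, 0, 0], "twist": 0.08, "gripper": 0.15}]'

```text
clock: 12.62
eef_pos: [451.6, 215.9, 98.7]
tcp_rot: [-3.14, 0.005, -0.479]
contact_force: [-6.1, 2.3, 3.5]
opening: 0.257
```

```bash
python3 r.py
```

```text
12.617 -0.4789 0.2362 0.396 0.825 q6v 0.191 [451.6 215.9  98.7] [-6.1  2.3  3.5] -0.142 0.257
```

Emit:
arm_command --plan '[{"translation": [0.03, 0, 0], "twist": 0.016, "gripper": 0.15}, {"translation": [0.03, 0, 0], "twist": 0.032, "gripper": 0.15}, {"translation": [0.03, 0, 0], "twist": 0.048, "gripper": 0.15}, {"translation": [0.03, 0, 0], "twist": 0.064, "gripper": 0.15}, {"translation": [0.03, 0, 0], "twist": 0.08, "gripper": 0.15}]'

```text
clock: 13.03
eef_pos: [451.4, 216.0, 98.7]
tcp_rot: [-3.141, 0.006, -0.561]
contact_force: [-5.5, 2.4, 3.4]
opening: 0.257
```

```bash
python3 r.py
```

```text
13.033 -0.5608 0.2206 0.387 0.865 q6v 0.190 [451.4 216.   98.7] [-5.5  2.4  3.4] -0.142 0.257
```

Emit:
arm_command --plan '[{"translation": [0.03, 0, 0], "twist": 0.016, "gripper": 0.15}, {"translation": [0.03, 0, 0], "twist": 0.032, "gripper": 0.15}, {"translation": [0.03, 0, 0], "twist": 0.048, "gripper": 0.15}, {"translation": [0.03, 0, 0], "twist": 0.064, "gripper": 0.15}, {"translation": [0.03, 0, 0], "twist": 0.08, "gripper": 0.15}]'

```text
clock: 13.45
eef_pos: [451.3, 216.1, 98.7]
tcp_rot: [-3.142, 0.006, -0.643]
contact_force: [-5.3, 2.7, 2.6]
opening: 0.254
```

```bash
python3 r.py;  python3 - <<'E'
from h import *
a=cv2.imread('pics/t9f.png');b=grab_frame('top');cv2.imwrite('pics/t10f.png',b)
f=lambda i:cv2.resize(i[215:237,236:266],None,fx=25,fy=13,interpolation=0)
cv2.imwrite('pics/n2.png',np.vstack([f(a),f(b)]))
E
```

```text
13.450 -0.6426 0.1735 0.454 0.860 q6v 0.192 [451.3 216.1  98.7] [-5.3  2.7  2.6] -0.142 0.254
```

View pics/n2.png

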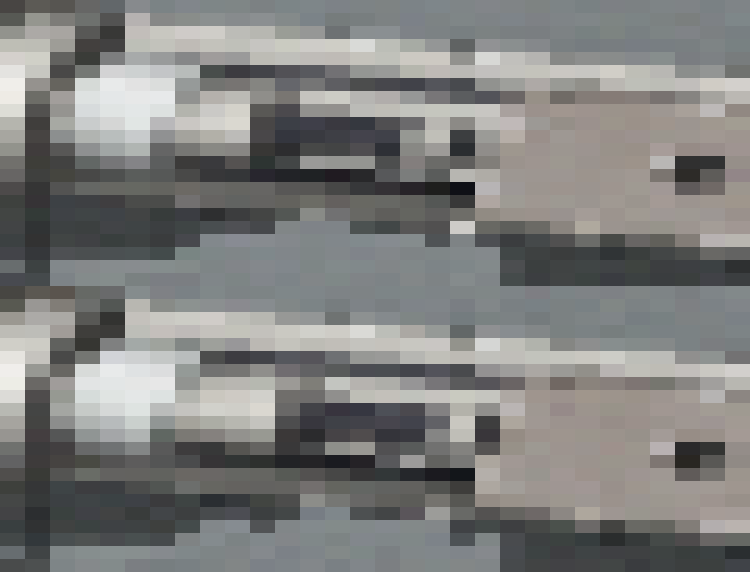

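```bash
cat > r.py <<'E'
from h import *
s=sense();l="%.3f %.4f %.4f"%(s['clock'],s['tcp_rot'][2],s['wrist_torque'][2])
print(l,"knob %.3f"%(.301-s['tcp_rot'][2]),np.round(s['eef_pos'],1),np.round(s['contact_force'],1));open('log.txt','a').write(l+"\n")
g=grab_frame('top');cv2.imwrite('pics/f_%.2f.png'%s['clock'],g)
print(g[224:228,244:258].mean(2).astype(int))
E
python3 - <<'E'
import sys; sys.path.insert(0,'.')
import cv2
for f in('t5f','t9f','t10f'):print(cv2.imread(f'pics/{f}.png')[224:228,244:258].mean(2).astype(int))
E
```

```text
[[ 80  63  64  61  59  55  87 178  64 178 180 177 175 137]
 [ 60  49  51  55  54  54 152 174  46 178 191 152 156 143]
 [ 50  43  59  84  67  59 172 123  64 178 186 147 135 139]
 [ 26  38  54 146 149 135  94  66  89 177 188 128 136 139]]
[[208 214  70  64  66  59  57  80 107 182 137 186 187 152]
 [174 186  72  56  59  64  70  67 149 189  62 153 174 145]
 [135 133  54  45  71  67  78  49 134 154  45 141 150 148]
 [ 59  82  49  69 153 148 147  77 127 106  93 125 147 150]]
[[207 204 213 104  67  56  58  81  75 130 175 142 182 152]
 [170 180 193  77  57  66  68  72  69  98 197  62 165 153]
 [129 145 150  57  43  69  77  54  58 132 188  56 140 148]
 [ 55  84  99  56  72 141 151  81  89 112 129  83 144 152]]
```

Emit:
arm_command --plan '[{"translation": [0.03, 0, 0], "twist": 0.01, "gripper": 0.15}, {"translation": [0.03, 0, 0], "twist": 0.02, "gripper": 0.15}, {"translation": [0.03, 0, 0], "twist": 0.03, "gripper": 0.15}, {"translation": [0.03, 0, 0], "twist": 0.04, "gripper": 0.15}, {"translation": [0.03, 0, 0], "twist": 0.05, "gripper": 0.15}]'

```text
clock: 13.92
eef_pos: [451.2, 216.1, 98.7]
tcp_rot: [3.141, 0.007, -0.695]
contact_force: [-5.6, 3.2, 3.0]
opening: 0.257
```

```bash
python3 r.py
```

```text
13.917 -0.6955 0.1657 knob 0.996 [451.2 216.1  98.7] [-5.6  3.2  3. ]
[[201 204 209 102  62  63  59  83  70  99 183 154 182 153]
 [171 179 200  75  55  65  69  71  66  92 201  79 163 153]
 [130 147 161  61  44  69  76  57  58 113 204  75 141 149]
 [ 56  84 105  67  74 142 150  76  87 101 146  81 138 151]]
```

Emit:
arm_command --plan '[{"translation": [0.03, 0, 0], "twist": 0.01, "gripper": 0.15}, {"translation": [0.03, 0, 0], "twist": 0.02, "gripper": 0.15}, {"translation": [0.03, 0, 0], "twist": 0.03, "gripper": 0.15}, {"translation": [0.03, 0, 0], "twist": 0.04, "gripper": 0.15}, {"translation": [0.03, 0, 0], "twist": 0.05, "gripper": 0.15}]'

```text
clock: 14.38
eef_pos: [451.1, 216.2, 98.7]
tcp_rot: [3.141, 0.008, -0.748]
contact_force: [-6.3, 2.6, 3.2]
opening: 0.256
```

```bash
python3 r.py
```

```text
14.383 -0.7478 0.2105 knob 1.049 [451.1 216.2  98.7] [-6.3  2.6  3.2]
[[204 203 206 145  72  56  59  78  75  99 176 143 181 153]
 [173 179 195 102  59  64  71  67  65  82 201  95 165 150]
 [130 144 167  76  44  71  73  57  56  75 201  81 145 151]
 [ 59  84 103  55  70 140 150  79  89  80 151  80 148 153]]
```

Emit:
arm_command --plan '[{"translation": [0.03, 0, 0], "twist": 0.01, "gripper": 0.15}, {"translation": [0.03, 0, 0], "twist": 0.02, "gripper": 0.15}, {"translation": [0.03, 0, 0], "twist": 0.03, "gripper": 0.15}, {"translation": [0.03, 0, 0], "twist": 0.04, "gripper": 0.15}, {"translation": [0.03, 0, 0], "twist": 0.05, "gripper": 0.15}]'

```text
clock: 14.85
eef_pos: [451.0, 216.3, 98.7]
tcp_rot: [3.14, 0.008, -0.8]
contact_force: [-6.2, 2.1, 2.1]
opening: 0.257
```

```bash
python3 r.py
```

```text
14.850 -0.8001 0.2230 knob 1.101 [451.  216.3  98.7] [-6.2  2.1  2.1]
[[203 205 201 167  76  58  54  85  76 100 175 153 180 153]
 [174 179 194 111  64  65  72  70  69  59 194 137 169 149]
 [129 147 161  81  43  51  75  58  59  72 199  92 141 149]
 [ 53  80 100  67  62  69 148  82  88  76 151 101 146 149]]
```

Emit:
arm_command --plan '[{"translation": [0.03, 0, 0], "twist": 0.01, "gripper": 0.15}, {"translation": [0.03, 0, 0], "twist": 0.02, "gripper": 0.15}, {"translation": [0.03, 0, 0], "twist": 0.03, "gripper": 0.15}, {"translation": [0.03, 0, 0], "twist": 0.04, "gripper": 0.15}, {"translation": [0.03, 0, 0], "twist": 0.05, "gripper": 0.15}]'

```text
clock: 15.32
eef_pos: [451.0, 216.3, 98.7]
tcp_rot: [3.14, 0.009, -0.852]
contact_force: [-5.6, 3.4, 3.0]
opening: 0.256
```

```bash
python3 r.py
```

```text
15.317 -0.8524 0.1845 knob 1.153 [451.  216.3  98.7] [-5.6  3.4  3. ]
[[204 203 202 207  80  59  58  80  76  99 132 166 167 153]
 [170 178 194 169  74  67  70  69  70  65 153 170 171 151]
 [128 147 160 124  52  47  74  60  48  57 188 128 148 147]
 [ 57  87  98  81  65  67 145  79  87  77 149  99 145 151]]
```

Emit:
arm_command --plan '[{"translation": [0.03, 0, 0], "twist": 0.01, "gripper": 0.15}, {"translation": [0.03, 0, 0], "twist": 0.02, "gripper": 0.15}, {"translation": [0.03, 0, 0], "twist": 0.03, "gripper": 0.15}, {"translation": [0.03, 0, 0], "twist": 0.04, "gripper": 0.15}, {"translation": [0.03, 0, 0], "twist": 0.05, "gripper": 0.15}]'

```text
clock: 15.78
eef_pos: [450.9, 216.4, 98.7]
tcp_rot: [3.139, 0.009, -0.905]
contact_force: [-5.4, 3.2, 2.4]
opening: 0.256
```

```bash
python3 r.py
```

```text
15.783 -0.9046 0.1960 knob 1.206 [450.9 216.4  98.7] [-5.4  3.2  2.4]
[[201 203 205 211  82  59  55  82  75 101 133 164 165 149]
 [170 179 190 198  84  64  67  70  70  65 157 173 168 147]
 [131 145 160 143  56  45  77  55  56  54 180 157 145 151]
 [ 59  83  98  90  64  70 145  79  90  65 147 116 147 153]]
```

Emit:
arm_command --plan '[{"translation": [0.03, 0, 0], "twist": 0.01, "gripper": 0.15}, {"translation": [0.03, 0, 0], "twist": 0.02, "gripper": 0.15}, {"translation": [0.03, 0, 0], "twist": 0.03, "gripper": 0.15}, {"translation": [0.03, 0, 0], "twist": 0.04, "gripper": 0.15}, {"translation": [0.03, 0, 0], "twist": 0.05, "gripper": 0.15}]'

```text
clock: 16.25
eef_pos: [450.8, 216.5, 98.7]
tcp_rot: [3.139, 0.01, -0.957]
contact_force: [-5.5, 3.1, 3.0]
opening: 0.254
```

```bash
python3 r.py
```

```text
16.250 -0.9569 0.2057 knob 1.258 [450.8 216.5  98.7] [-5.5  3.1  3. ]
[[202 202 206 215 105  58  59  79  75  95 136 163 166 150]
 [170 177 188 208  82  58  69  70  70  65 159 180 168 150]
 [130 142 159 164  62  47  70  55  59  48 182 156 146 151]
 [ 55  81  95 101  61  67 146  82  87  66 147 117 147 149]]
```

Emit:
arm_command --plan '[{"translation": [0.03, 0, 0], "twist": 0.01, "gripper": 0.15}, {"translation": [0.03, 0, 0], "twist": 0.02, "gripper": 0.15}, {"translation": [0.03, 0, 0], "twist": 0.03, "gripper": 0.15}, {"translation": [0.03, 0, 0], "twist": 0.04, "gripper": 0.15}, {"translation": [0.03, 0, 0], "twist": 0.05, "gripper": 0.15}]'

```text
clock: 16.72
eef_pos: [450.8, 216.5, 98.7]
tcp_rot: [3.138, 0.01, -1.009]
contact_force: [-5.0, 3.5, 1.8]
opening: 0.251
```

```bash
python3 r.py
```

```text
16.717 -1.0091 0.2297 knob 1.310 [450.8 216.5  98.7] [-5.   3.5  1.8]
[[204 204 200 210 103  59  58  83  79  99 137 165 165 149]
 [169 177 191 208  78  61  71  70  67  60 159 177 168 150]
 [131 144 154 172  71  50  77  56  56  52 182 156 146 149]
 [ 50  78  96 113  66  69 143  80  88  65 147 116 146 148]]
```

The nose-tip pixels (cols 254-255) stop changing from a knob angle of about 1.19 on, while the spindle sleeve (col 247) keeps advancing. So first touch is at about 1.19 rad, and 12 N is 3 mm (0.375 rad) further, at about 1.565.

Emit:
arm_command --plan '[{"translation": [0.0, 0, 0], "twist": 0.012, "gripper": 0.15}, {"translation": [0.0, 0, 0], "twist": 0.024, "gripper": 0.15}, {"translation": [0.0, 0, 0], "twist": 0.036, "gripper": 0.15}, {"translation": [0.0, 0, 0], "twist": 0.048, "gripper": 0.15}, {"translation": [0.0, 0, 0], "twist": 0.06, "gripper": 0.15}]'

```text
clock: 17.18
eef_pos: [450.7, 216.7, 98.7]
tcp_rot: [3.137, 0.01, -1.071]
contact_force: [-4.8, 3.3, 1.9]
opening: 0.256
```

```bash
python3 r.py
```

```text
17.183 -1.0714 0.2682 knob 1.372 [450.7 216.7  98.7] [-4.8  3.3  1.9]
[[202 201 204 204 163  73  62  80  74  98 138 165 167 147]
 [172 176 189 205 102  62  73  69  67  61 162 176 165 149]
 [128 143 156 174  77  54  56  54  57  54 182 155 148 151]
 [ 60  81  96 111  59  70  72  64  88  67 146 116 146 153]]
```

Emit:
arm_command --plan '[{"translation": [0.0, 0, 0], "twist": 0.012, "gripper": 0.15}, {"translation": [0.0, 0, 0], "twist": 0.024, "gripper": 0.15}, {"translation": [0.0, 0, 0], "twist": 0.036, "gripper": 0.15}, {"translation": [0.0, 0, 0], "twist": 0.048, "gripper": 0.15}, {"translation": [0.0, 0, 0], "twist": 0.06, "gripper": 0.15}]'

```text
clock: 17.65
eef_pos: [450.6, 216.8, 98.7]
tcp_rot: [3.137, 0.01, -1.134]
contact_force: [-4.6, 1.7, 1.5]
opening: 0.252
```

```bash
python3 r.py
```

```text
17.650 -1.1339 0.2520 knob 1.435 [450.6 216.8  98.7] [-4.6  1.7  1.5]
[[203 202 204 206 169  76  57  82  75  93 135 165 165 149]
 [167 173 189 203 141  76  71  70  69  58 167 179 166 149]
 [131 142 153 170  90  51  53  57  56  54 205 159 151 149]
 [ 52  82  96 108  75  59  76  69  84  65 142 116 145 150]]
```

Emit:
arm_command --plan '[{"translation": [0.0, 0, 0], "twist": 0.012, "gripper": 0.15}, {"translation": [0.0, 0, 0], "twist": 0.024, "gripper": 0.15}, {"translation": [0.0, 0, 0], "twist": 0.036, "gripper": 0.15}, {"translation": [0.0, 0, 0], "twist": 0.048, "gripper": 0.15}, {"translation": [0.0, 0, 0], "twist": 0.06, "gripper": 0.15}]'

```text
clock: 18.12
eef_pos: [450.6, 216.9, 98.7]
tcp_rot: [3.136, 0.01, -1.196]
contact_force: [-4.7, 3.1, 1.2]
opening: 0.254
```

```bash
python3 r.py
```

```text
18.117 -1.1963 0.2573 knob 1.497 [450.6 216.9  98.7] [-4.7  3.1  1.2]
[[202 201 205 204 205  83  59  81  75  98 131 164 171 146]
 [167 179 187 198 177  83  66  70  69  61 163 178 166 151]
 [130 140 152 164 127  56  58  60  59  52 203 156 149 153]
 [ 54  77  95 107  98  62  70  69  88  64 143 118 144 148]]
```

Emit:
arm_command --plan '[{"translation": [0.0, 0, 0], "twist": 0.015, "gripper": 0.15}, {"translation": [0.0, 0, 0], "twist": 0.03, "gripper": 0.15}, {"translation": [0.0, 0, 0], "twist": 0.045, "gripper": 0.15}, {"translation": [0.0, 0, 0], "twist": 0.06, "gripper": 0.15}, {"translation": [0.0, 0, 0], "twist": 0.07, "gripper": 0.15}]'

```text
clock: 18.58
eef_pos: [450.5, 217.0, 98.7]
tcp_rot: [3.135, 0.01, -1.269]
contact_force: [-3.0, 3.5, 0.7]
opening: 0.255
```

```bash
python3 r.py
```

```text
18.583 -1.2691 0.2804 knob 1.570 [450.5 217.   98.7] [-3.   3.5  0.7]
[[203 201 207 203 208 108  61  83  77  99 134 165 166 152]
 [168 174 186 197 214  87  69  70  70  56 166 182 168 149]
 [130 139 153 165 169  68  53  57  60  48 201 158 148 149]
 [ 55  78  94 102 116  57  70  71  89  63 145 119 144 151]]
```

The torque reading is 0.28 (baseline ran about 0.02 high) and the knob is at 1.57. The nose sleeve moved 1 px since about 1.28 rad, as expected, so there was no slip. I'll let go, opening slightly and then lifting straight up.

Emit:
arm_command --plan '[{"translation": [0, 0, 0], "twist": 0, "gripper": 0.27}, {"translation": [0, 0, 0], "twist": 0, "gripper": 0.32}, {"translation": [0, 0, 0], "twist": 0, "gripper": 0.4}, {"translation": [0, 0, 0], "twist": 0, "gripper": 0.48}, {"translation": [0, 0, 0], "twist": 0, "gripper": 0.48}]'

```text
clock: 19.05
eef_pos: [451.0, 217.0, 98.9]
tcp_rot: [3.136, 0.01, -1.27]
contact_force: [0.4, -0.3, -0.4]
opening: 0.481
```

```bash
python3 r.py;python3 -c "
from h import *
s=grab_frame('scene')
cv2.imwrite('pics/s11.png',cv2.resize(s[110:200,225:305],None,fx=6.6,fy=6.6,interpolation=cv2.INTER_CUBIC))"
```

```text
19.050 -1.2700 -0.0262 knob 1.571 [451.  217.   98.9] [ 0.4 -0.3 -0.4]
[[199 203 203 204 207 105  60  82  74  94 135 166 168 150]
 [168 174 187 199 213  84  65  71  69  64 164 180 166 149]
 [131 141 155 162 169  69  56  56  58  48 203 159 148 151]
 [ 55  75  93 106 120  55  70  67  89  67 144 119 149 147]]
```

View pics/s11.png

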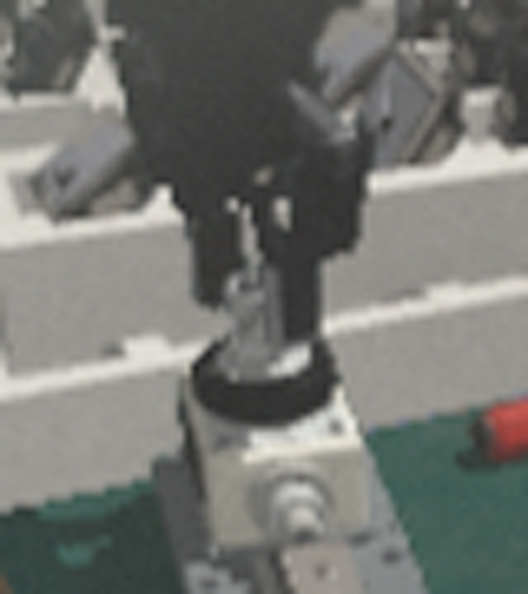

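The knob is released with zero force, and the sleeve pixels are unchanged, so it stayed put. The fingers are open on both sides of the knob at (255,310). Lifting away.

Emit:
arm_command --plan '[{"translation": [0, 0, -1.0], "twist": 0, "gripper": 0.48}, {"translation": [0, 0, -2.5], "twist": 0, "gripper": 0.48}, {"translation": [0, 0, -5], "twist": 0, "gripper": 0.48}, {"translation": [0, 0, -8], "twist": 0, "gripper": 0.48}, {"translation": [0, 0, -12], "twist": 0, "gripper": 0.48}]'

```text
clock: 19.57
eef_pos: [450.5, 215.4, 219.1]
tcp_rot: [3.132, 0.009, -1.27]
contact_force: [-0.2, 0.5, 0.2]
opening: 0.477
```

```bash
python3 -c "
from h import *
go((335,-40,235),-1.27)"
```

```text
T [20.96 18.62 -1.61] twist 0.0 | clk 19.57 pos [450.5 215.4 219.1] rot [ 3.132  0.009 -1.27 ] F [-0.2  0.5  0.2] M [-0.006 -0.055  0.067] op 0.477 q6 1.7
```

Emit:
arm_command --plan '[{"translation": [3.0, 2.7, -1.6], "twist": 0, "gripper": 0.48}, {"translation": [6.0, 5.4, -1.6], "twist": 0, "gripper": 0.48}, {"translation": [9.0, 8.0, -1.6], "twist": 0, "gripper": 0.48}, {"translation": [12.0, 10.6, -1.6], "twist": 0, "gripper": 0.48}, {"translation": [15.0, 13.3, -1.6], "twist": 0, "gripper": 0.48}]'

```text
clock: 19.98
eef_pos: [367.2, 31.4, 235.9]
tcp_rot: [3.134, 0.009, -1.269]
contact_force: [1.8, -1.2, 1.3]
opening: 0.479
```

Emit:
arm_command --plan '[{"translation": [2.5, 2.2, 0], "twist": 0, "gripper": 0.48}, {"translation": [5.0, 4.4, 0], "twist": 0, "gripper": 0.48}, {"translation": [6.0, 5.3, 0], "twist": 0, "gripper": 0.48}, {"translation": [6.0, 5.3, 0], "twist": 0, "gripper": 0.48}, {"translation": [6.0, 5.3, 0], "twist": 0, "gripper": 0.48}]'

```text
clock: 20.4
eef_pos: [334.5, -42.1, 236.4]
tcp_rot: [3.135, 0.008, -1.272]
contact_force: [0.1, 0.7, -0.1]
opening: 0.48
```

Run:
```python
from h import *
go((335,-40,235),-1.27)
t=grab_frame('top');s=grab_frame('scene');cv2.imwrite('pics/t12f.png',t);cv2.imwrite('pics/s12f.png',s)
f=lambda i:cv2.resize(i[195:250,195:300],None,fx=7,fy=5.3,interpolation=3)
cv2.imwrite('pics/cmp.png',np.vstack([f(cv2.imread('pics/t5f.png')),f(t)]))
a=cv2.imread('pics/top0.png');d=cv2.absdiff(a,t).max(2);print(t[224:228,244:258].mean(2).astype(int))
```

```text
T [-0.18 -0.11  0.15] twist -0.002 | clk 20.4 pos [334.5 -42.1 236.4] rot [ 3.135  0.008 -1.272] F [ 0.1  0.7 -0.1] M [0.011 0.004 0.035] op 0.48 q6 1.135
[[190 191 191 191 198  97  55  76  71  86 128 154 159 138]
 [159 169 178 188 201  76  62  66  66  54 155 170 157 141]
 [121 133 145 152 158  65  54  51  52  51 193 147 137 139]
 [ 49  72  93  98 108  54  67  60  83  60 138 113 134 142]]
```

View pics/cmp.png

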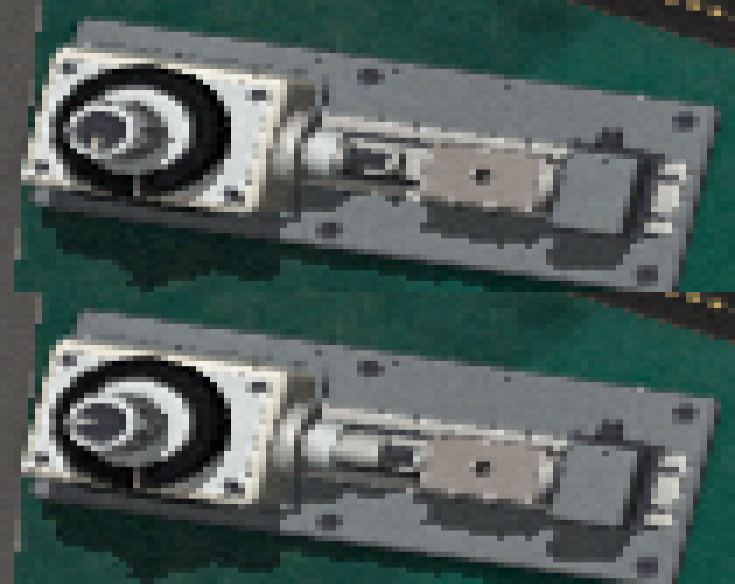

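View pics/t12f.png

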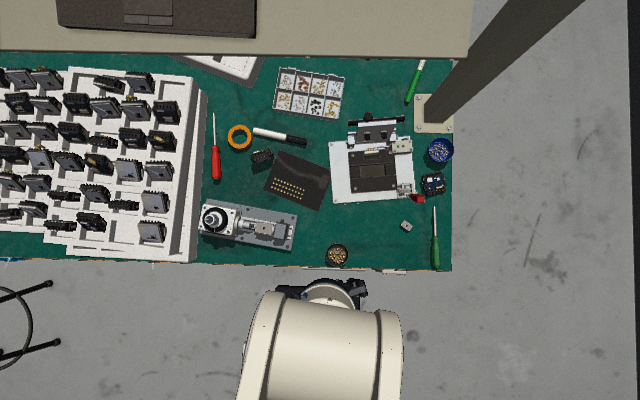

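Compared with the picture before turning:
- **Coarse mark:** still at (137,185) within its frame.
- **Fine knob mark:** moved from the bottom to the left, about 90° clockwise.
- **Nose:** on the block, and the block is against the anvil.
- **Other things:** all at their original pixels.

Handing in.

```bash
python3 -c "
from rig import job,sense
print(sense()['contact_force']);print(job.sign_off())"
```

```text
[0.01369318 0.37153887 0.00390368]
the job is handed in; nothing more can be done
None
```

I laid the larger setting block lengthwise on the rest, slid it against the anvil (about 12 N felt there) and let go. Then I turned the fine knob about 1.57 rad clockwise, let go and backed away. The job was handed in at about 20.5 s.

**Measuring force:** The nose tip stopped moving in the top view at about 1.19 rad. The final 1.57 rad is about 3 mm of push-in, so roughly 12 N; I put the error at about 1 N either way. The wrist torque was too noisy to confirm the force closely. It ended at 0.28 N m against 0.256 expected, but it also averaged about 0.02 N m high before contact.

**Last pictures:**
- The nose and spindle did not shift when I let go.
- The fine knob's mark moved about 90° clockwise, which agrees with the gripper angle.
- The coarse knob's mark and the other things on the bench are where they started.
- The gripper touches nothing.

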